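Pack two macarons with the serving tongs

ROBOT

A 6-joint arm with a two-finger parallel gripper is mounted at the origin on the work surface. World frame = base frame: x ahead of the robot, y to its left, z up, the work surface at z = 0. Lengths are in m, angles in degrees, forces in N, time in s.
With the tool pointing down it reaches from about 0.4 to 0.825 m from the base axis. Payload 7 kg.
Tool frame: the origin (TCP) lies at the very end of the fingers, on their centre line; the grasp point (between the pads) lies 19 mm behind it (ctrl.tcp_to_grasp is the distance from the TCP to the grasp point, in m); z points along the fingers, y is the direction in which the jaws open and shut (so a half turn about z gives the same grasp; the last joint's range is limited). The gripper opens to 88 mm and grips with 3 to 60 N. Pads are 19 mm wide; open, the fingers measure 130 mm over their backs; the gripper's body (78 mm by 193 mm) begins 47 mm behind the grasp point.
Start: joints at [91.622, 20.546, 0.682, 0, -70.136, -16.507], TCP at [0.173, 0.652, 0.227] pointing down, gripper open.
Joint ranges: [-176.03, 176.03], [-82.01, 121.73], [-58.28, 71.71], [-173.87, 95.51], [-174.79, -0.11], [-173.66, 173.66]. Speed limits (degrees/s): [136.94, 136.94, 172.46, 180, 180, 180].

INTERFACE

Orientations are given as [roll, pitch, yaw] about the fixed x, y, z axes, in that order (R = Rz(yaw) Ry(pitch) Rx(roll)).
In Python, from plant import ctrl gives the robot as it stands.
- The arm moves only by the tool jog_arm, never from a script. Its argument "commands" is a list of rows, each an object of numbers: "x", "y", "z": the shift along the tool's x, y, z in cm; "roll": the turn about the tool's z in rad. In form: [{"x": .., "y": .., "z": .., "roll": ..}, ...]. A call has 1 to 12 rows; each row shifts and turns the commanded pose from where the row before left it, along the tool's axes as they then stand; what a row does not reach is not made up. A row lasts 1/10 s, in which the tool goes at most 50 mm and 8.59 degrees, less where a joint would pass 70% of its speed; a pose out of reach is approached as far as the arm can. A call is refused whole if a number of a shift passes 5 or a number of a turn 0.15, either way. A call with a gripper value outside its range is refused whole. "gripper" is the finger opening in cm, from 0 to 8.76, set as the call begins (left out, the last holds). The fingers move at their own pace and stop on an object; the grip force is fixed at half the most. Time passes only in rows, so rows that do not move let the fingers close. It gives the time, the measured TCP pose, the force and the opening at its end, in the units of the state.
- ctrl.get_obs(): the state, without advancing time (a new reading comes with each control period).
- ctrl.snapshot(name): name is "side" or "top"; returns a dict with "image" (420x560x3 uint8, red, green, blue), "mtx" (3x3 intrinsics, pixels), "position" and "orientation" of the camera in the world. Camera axes: x right, y up, looking along -z (the intrinsics and any distortion apply to the point x, -y, -z); pixel columns grow to the right and rows downward; lengths in m; the calibration is good to about 2 mm. A picture is of the moment at which its call begins. There is no depth.
- ctrl.close_job(): hands the job in, once; it reports no verdict.
Trained networks look in the newest picture that a camera, given by its name, has taken for a name from the list of things; names that differ only in an ending like _2 or _b are one class to them, and where a whole thing is asked for, a point or a joint stands for the part that bears it (a point fixed in the world has none). Each returns a list of dicts, best first, with "confidence" (0 to 1); they miss things now and then, are a little off and sometimes report something else, mostly with a low value. They report only what shows in the picture. A call takes as long as a camera call. They do not tell look-alikes from the thing itself.
- ctrl.search_frame(camera, query): "position" ([column, row] as shares, 0 to 1, of the picture: columns of its width, rows of its height, amid what is visible of it).
- ctrl.regions_of(camera, query): "mask" (420x560 bool, what is visible of it) and "position" ([column, row] as shares, 0 to 1, of the picture: columns of its width, rows of its height, amid what is visible of it).
The state is a dict: "clock": time; "joint_pos": joint angles; "qvel": joint speeds; "tau": joint torques, N m; "tool_pos": TCP position; "orientation": TCP orientation; "force": force on the tool from outside, world axes, zero at the start; "moment": the same for the moment, N m; "opening": finger opening in m.
Only numpy, scipy, OpenCV 4.12 (cv2) and the standard library are available. Lean on these libraries where they do the work, as an engineer would, in place of code of your own. Each camera call takes 0.05 s, during which the arm holds its last target.

TASK

Take the tongs from their holder and, touching the macarons with the tongs only, pack the pink and the green macaron from the display tray into the two empty cells (gold discs) of the presentation box, one lying flat in the middle of each, either way round. Then stand the tongs upright back in their holder and let go; leave the other macarons and the jar where they are.

Things in the scene. Friction and masses are not known exactly. Their poses are not given: they have to be found in the camera images.
- tongs_grip (a point): middle between the black thumb pads of the sprung steel tongs (70 g), upright in the holder, tips down: z up, arms close along y. The head (34 mm in y, 18 in x) tops out 44 mm above this point. Pads reach from 18 mm above to 28 mm below it, 20 mm wide in x. Relaxed width over the pads: 54 mm at this point, 59 mm at 19 mm below it; 44 mm with the arms squeezed parallel
- tongs_tips (a point): middle between the red tips of the tongs, at their lower end, 83 mm below tongs_grip; with the tongs in the holder the tips stand on its floor. Each tip is 18 mm wide in x, 4 mm thick. Gap between them: 65 mm relaxed, 32 mm (a macaron) with the arms parallel; 52 mm over the pads leaves about 50 mm. Squeezing lowers the tips by up to 1.4 mm
- tongs_left (a joint): squeeze of each arm in rad: 0 relaxed, 0.14 parallel, 0.25 stop. The arms hinge 36 mm above tongs_grip, 14 mm to either side, move as mirror images and spring back: 2.5 N m/rad each, about 10 N at the pads to bring them parallel
- holder: grey open-topped pocket for the tongs, fixed; origin under its centre; outside 38 (x) by 92 (y) by 58 mm high, walls and floor 4 mm, open inside 30 by 84 mm. The tongs' y lies along its y
- tray: aluminium display tray with seven macarons, fixed; origin under its centre; 125 (x) by 200 (y) by 10 mm, walls and floor 4 mm
- giftbox: low cardboard presentation box, fixed; origin under its centre; 56 (x) by 150 (y) by 10 mm high; walls, floor and dividers 4 mm, three cells in a row along y at 48.7 mm spacing, each about 48 (x) by 44.7 (y) mm, 6 mm deep. Two cells are empty, with gold discs; one holds a brown macaron
- liner_a: flat gold paper disc (36 mm across, under 1 mm thick) on the floor of an empty cell, 4 mm above the table; origin at its centre
- liner_b: as liner_a, in the other empty cell
- pink_mid (a point): centre (half-way up) of the pink macaron: drum 32 mm across, 20 mm high, about 18 g, upright sides, lying flat (z axis up), on the display tray
- green_mid (a point): centre (half-way up) of the green macaron: drum 32 mm across, 20 mm high, about 18 g, upright sides, lying flat (z axis up), on the display tray
- cocoa_a_mid (a point): centre (half-way up) of the cocoa-brown macaron: drum 32 mm across, 20 mm high, about 18 g, upright sides, lying flat (z axis up), on the display tray; leave it
- cocoa_b_mid (a point): centre (half-way up) of the cocoa-brown macaron: drum 32 mm across, 20 mm high, about 18 g, upright sides, lying flat (z axis up), on the display tray; leave it
- cream_mid (a point): centre (half-way up) of the cream-coloured macaron: drum 32 mm across, 20 mm high, about 18 g, upright sides, lying flat (z axis up), on the display tray; leave it
- cream_b_mid (a point): centre (half-way up) of the cream-coloured macaron: drum 32 mm across, 20 mm high, about 18 g, upright sides, lying flat (z axis up), on the display tray; leave it
- lemon_mid (a point): centre (half-way up) of the yellow macaron: drum 32 mm across, 20 mm high, about 18 g, upright sides, lying flat (z axis up), on the display tray; leave it
- packed_mid (a point): centre (half-way up) of the cocoa-brown macaron: drum 32 mm across, 20 mm high, about 18 g, upright sides, lying flat (z axis up), already in a cell of the presentation box; leave it
- jar: amber glass jar, 68 mm across, 130 mm high, red cap, standing on the table; origin under its centre; leave it
Not all that is in view belongs to the job. What is meant by the part that bears tongs_grip is not brown, and is the larger of those in its own colour. Leave any orange look-alike of the holder alone.

How it is judged:
By the outcome, as a careful person would: the job done as asked, in the order asked, and still so for the second after the job is handed in, with the robot touching nothing.
It also fails if it takes over 72 s, if anything falls off the work surface, if the arm or the gripper's body presses on something with over 40 N, if the wrist force passes 120 N, or if a joint passes its speed limit or range.

## Working session

There is one attempt and no reset: what is moved stays moved. The work goes in short steps, Python scripts to look and compute and a tool call to move; the robot and the scene stay as the last step left them, time stands still between calls to the robot, and variables do not carry over. Pictures are saved under pics/ and viewed, and the job is handed in when it is done.

Besides the shell and the picture viewer there is one more tool, called after ">>>" in YAML: its name, and indented under it one key for each argument. jog_arm: Moves the arm, as the interface text tells. Its arguments: {"type":"object","properties":{"commands":{"type":"array"},"gripper":{"type":"number"}},"required":["commands"]}

```bash
ls; mkdir -p pics; cat > h.py <<'E'
from plant import ctrl
import numpy as np, cv2
from scipy.spatial.transform import Rotation as R
def snap(cam,fn=None):
    s=ctrl.snapshot(cam)
    if fn: cv2.imwrite('pics/'+fn,cv2.cvtColor(s['image'],cv2.COLOR_RGB2BGR))
    return s
E
python3 - <<'E'
from h import *
import pickle
for c in('top','side'):
    s=snap(c,c+'0.png'); pickle.dump(s,open(c+'0.pkl','wb'))
    print(c,{k:v for k,v in s.items() if k!='image'})
o=ctrl.get_obs();print(o)
E
```

```text
pics
top {'mtx': array([[391.45456347,   0.        , 272.11378062],
       [  0.        , 391.45456347, 201.49211277],
       [  0.        ,   0.        ,   1.        ]]), 'position': array([0.34282095, 0.01991752, 0.9727256 ]), 'orientation': array([ 10.83746979,  -0.46988195, -88.32312339])}
side {'mtx': array([[384.63481371,   0.        , 285.34164312],
       [  0.        , 384.63481371, 212.34302735],
       [  0.        ,   0.        ,   1.        ]]), 'position': array([0.16944258, 0.37347611, 0.57183875]), 'orientation': array([  48.8279507 ,   -1.18510606, -135.06428512])}
{'clock': 0.1, 'joint_pos': array([ 9.16214923e+01,  2.05880112e+01,  6.38680344e-01, -1.67792120e-02,
       -7.01371353e+01, -1.65049429e+01]), 'qvel': array([-0.07028769, -0.01270195,  0.14887564,  0.11862204, -0.00967673,
       -0.07991996]), 'tau': array([-1.37276671e-03, -5.84160662e+01,  2.93748003e+01,  7.01555461e+00,
        1.01865854e-02, -4.28666544e-05]), 'tool_pos': array([0.17331851, 0.65190735, 0.22570912]), 'orientation': array([ 1.79912615e+02, -9.44259921e-03, -1.48891565e+01]), 'force': array([-0.22767325, -0.21230153, -0.67429269]), 'moment': array([-0.01415417, -0.01115976,  0.01140137]), 'opening': 0.08760999404447779}
```

View pics/top0.png

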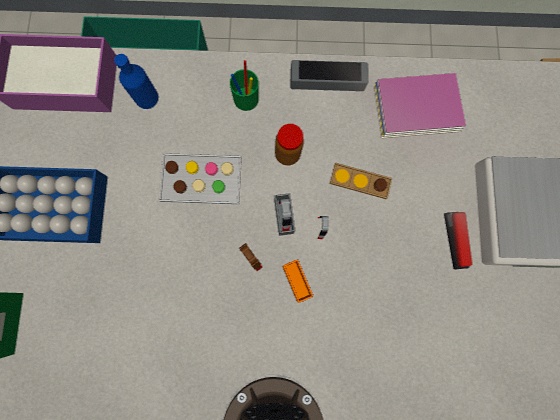

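View pics/side0.png

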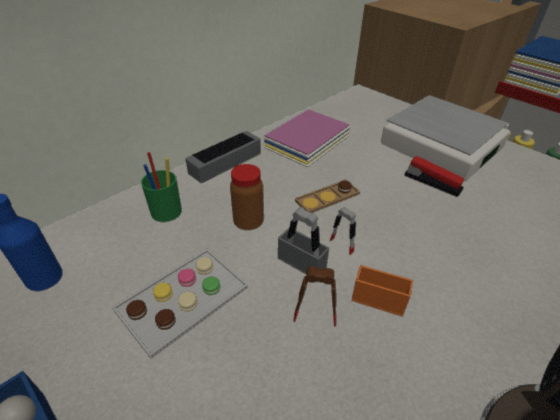

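Top view: candidates for the tongs are steel in the grey holder (285,213), smaller steel (323,227), and brown (250,256). The one in the grey holder fits, being steel and the larger of the two steel ones. The orange pocket (297,280) is the look-alike. I'll confirm this in enlarged crops.

```bash
cat >> h.py <<'E'
def pose(s): return np.array(s['position']),R.from_euler('xyz',s['orientation'],degrees=True).as_matrix()
def proj(s,P):
    p,M=pose(s); c=(np.atleast_2d(P)-p)@M; c=c*[1,-1,-1]; u=c@s['mtx'].T; return u[:,:2]/u[:,2:]
def back(s,uv,z):
    p,M=pose(s); uv=np.atleast_2d(uv); d=np.c_[uv,np.ones(len(uv))]@np.linalg.inv(s['mtx']).T
    d=(d*[1,-1,-1])@M.T; return p+d*((z-p[2])/d[:,2])[:,None]
def crop(img,c0,r0,w,h,k,fn):
    cv2.imwrite('pics/'+fn,cv2.cvtColor(cv2.resize(img[r0:r0+h,c0:c0+w],None,fx=k,fy=k,interpolation=cv2.INTER_CUBIC),cv2.COLOR_RGB2BGR))
E
python3 - <<'E'
from h import *
import pickle
T=pickle.load(open('top0.pkl','rb'));S=pickle.load(open('side0.pkl','rb'))
crop(T['image'],225,170,130,100,6,'ct.png')
crop(S['image'],250,180,130,110,6,'cs.png')
for c,s in(('top',T),('side',S)):
  for q in('tongs_grip','tongs_tips','holder','pink_mid','green_mid','liner_a','giftbox','tray','jar'):
    for d in ctrl.search_frame(c,q)[:4]:
      uv=np.array(d['position'])*[560,420]
      z={'tongs_grip':.087,'tongs_tips':.004,'holder':.03,'pink_mid':.014,'green_mid':.014,'liner_a':.004,'jar':.065}.get(q,.005)
      print(c,q,round(d['confidence'],2),uv.round(1),back(s,uv,z)[0].round(4))
E
```

```text
top tongs_grip 0.57 [247.9 255.9] [0.3866 0.0682 0.087 ]
top tongs_grip 0.52 [323.7 227.6] [ 0.4556 -0.1015  0.087 ]
top tongs_grip 0.51 [287.9 214.9] [ 0.4824 -0.0194  0.087 ]
top tongs_tips 0.67 [322.  224.1] [ 0.4748 -0.1087  0.004 ]
top tongs_tips 0.58 [252.6 256.6] [0.3894 0.0612 0.004 ]
top tongs_tips 0.55 [287.6 213.1] [ 0.5    -0.0223  0.004 ]
top holder 0.83 [297.7 282.1] [ 0.3316 -0.0486  0.03  ]
top holder 0.58 [177.4 184.1] [0.56   0.2524 0.03  ]
top holder 0.57 [281.  210.5] [ 0.5017 -0.0049  0.03  ]
top green_mid 0.43 [220.2 184.3] [0.5665 0.1491 0.014 ]
top liner_a 0.71 [340.8 175.7] [ 0.601  -0.1561  0.004 ]
top liner_a 0.69 [360.5 183.8] [ 0.5812 -0.2063  0.004 ]
top giftbox 0.78 [368.6 181.3] [ 0.5881 -0.2267  0.005 ]
top tray 0.86 [202.8 175.7] [0.5897 0.1958 0.005 ]
top jar 0.74 [288.7 145.5] [ 0.6564 -0.0186  0.065 ]
side tongs_grip 0.86 [352.  224.5] [ 0.4441 -0.0915  0.087 ]
side tongs_grip 0.59 [323.  283.1] [0.3923 0.0513 0.087 ]
side tongs_grip 0.58 [309.2 224.8] [ 0.4988 -0.0333  0.087 ]
side tongs_tips 0.95 [307.  223.8] [ 0.5605 -0.1018  0.004 ]
side tongs_tips 0.75 [321.1 280.1] [ 0.4375 -0.0066  0.004 ]
side tongs_tips 0.64 [349.5 222.9] [ 0.4981 -0.1712  0.004 ]
side holder 0.93 [382.7 291.4] [ 0.3338 -0.0477  0.03  ]
side holder 0.63 [298.  253.7] [ 0.4979 -0.0057  0.03  ]
side pink_mid 0.67 [185.1 274.5] [0.6167 0.1711 0.014 ]
side green_mid 0.5 [212.  286.3] [0.5604 0.152  0.014 ]
side green_mid 0.27 [168.2 317.8] [0.5583 0.2436 0.014 ]
side liner_a 0.64 [313.2 203. ] [ 0.5985 -0.1644  0.004 ]
side liner_a 0.48 [328.7 198. ] [ 0.5855 -0.2046  0.004 ]
side liner_a 0.18 [308.7 226.1] [ 0.5531 -0.0992  0.004 ]
side giftbox 0.76 [329.5 192.2] [ 0.5977 -0.2219  0.005 ]
side tray 0.9 [174.7 302.2] [0.5841 0.2162 0.005 ]
side tray 0.63 [213.7 286.5] [0.5642 0.1465 0.005 ]
side jar 0.64 [246.6 196.4] [ 0.6634 -0.0215  0.065 ]
```

View pics/ct.png

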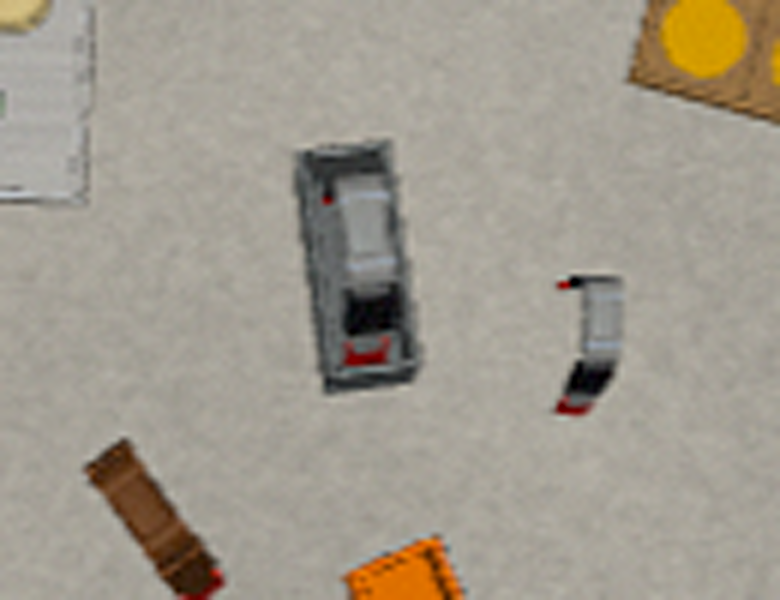

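View pics/cs.png

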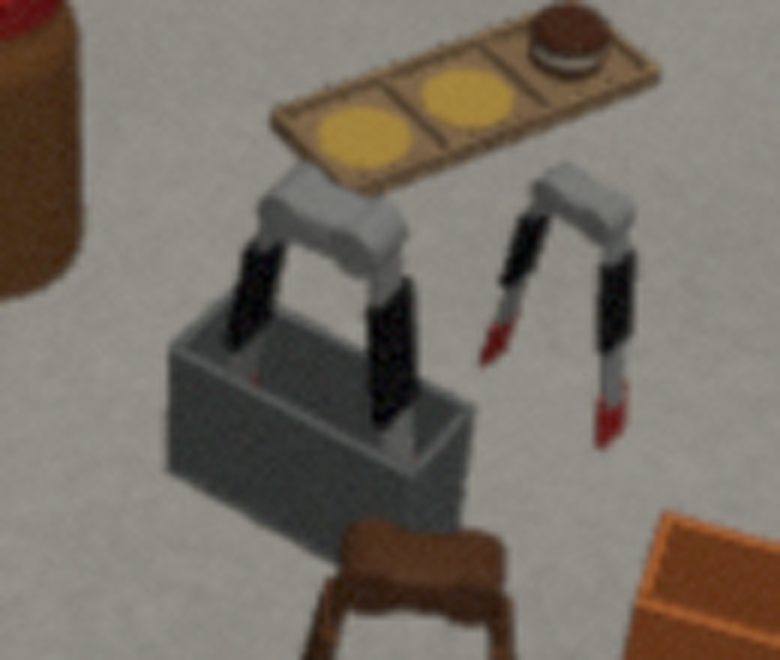

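```bash
cat > fit.py <<'E'
from h import *
import pickle
from scipy.optimize import least_squares
T=pickle.load(open('top0.pkl','rb'));S=pickle.load(open('side0.pkl','rb'))
def rect(p,hx,hy,z):
    x,y,a=p;c,s=np.cos(a),np.sin(a)
    L=np.array([[-hx,-hy],[hx,-hy],[hx,hy],[-hx,hy]])
    return np.c_[L@np.array([[c,s],[-s,c]])+[x,y],np.full(4,z)]
def draw(im,s,P,k,c0,r0,col):
    uv=((proj(s,P)-[c0,r0]+.5)*k).astype(int)
    cv2.polylines(im,[uv.reshape(-1,1,2)],True,col,1)
E
python3 - <<'E'
from fit import *
# local y along world -x? a=-? tongs y along world x => a=-pi/2: y->(1,0), x->(0,-1)
ct=lambda x,y:np.array([225+x/6-.5+.0,170+y/6-.5]); cs=lambda x,y:np.array([250+x/6-.5,180+y/6-.5])
# rect order: (-x,-y),(x,-y),(x,y),(-x,y): world: (+y,-x),( -y,-x),(-y,+x),(+y,+x)
obs_t=np.array([ct(327,380),ct(420,368),ct(390,142),ct(297,152)])
def f(p):
    q=rect(p[:3],.019,.046,.058)
    r=[proj(T,q)-obs_t]
    qs=proj(S,q); r.append(qs[[3,0,1]]*0+ (qs[[3,0,1]]-np.array([cs(170,345),cs(408,472),cs(472,408)])) if True else 0)
    return np.concatenate(r).ravel()
r=least_squares(f,[.49,-.015,-1.5]);print(r.x,np.degrees(r.x[2]),r.fun.reshape(-1,2).round(1))
h=r.x
for nm,s,(c0,r0,w,hh) in(('t',T,(225,170,130,100)),('s',S,(250,180,130,110))):
    im=cv2.resize(s['image'][r0:r0+hh,c0:c0+w],None,fx=6,fy=6,interpolation=cv2.INTER_CUBIC)[:,:,::-1].copy()
    for z in(0,.058): draw(im,s,rect(h,.019,.046,z),6,c0,r0,(0,255,0))
    for z in(.131,): draw(im,s,rect(h,.009,.017,z),6,c0,r0,(255,0,255))
    cv2.imwrite(f'pics/ov_{nm}.png',im)
E
```

```text
[ 0.49370233 -0.01273403 -1.42385588] -81.58093264955282 [[-0.  -0.7]
 [ 0.5 -0.6]
 [ 0.6 -1. ]
 [ 0.3 -0.8]
 [-0.8  0.7]
 [ 0.5  1.9]
 [ 1.1  0.3]]
```

View pics/ov_t.png

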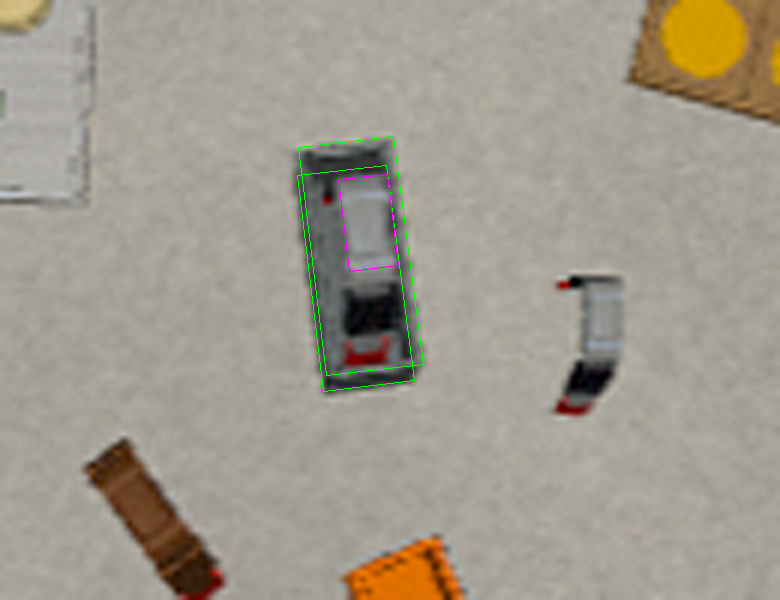

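View pics/ov_s.png

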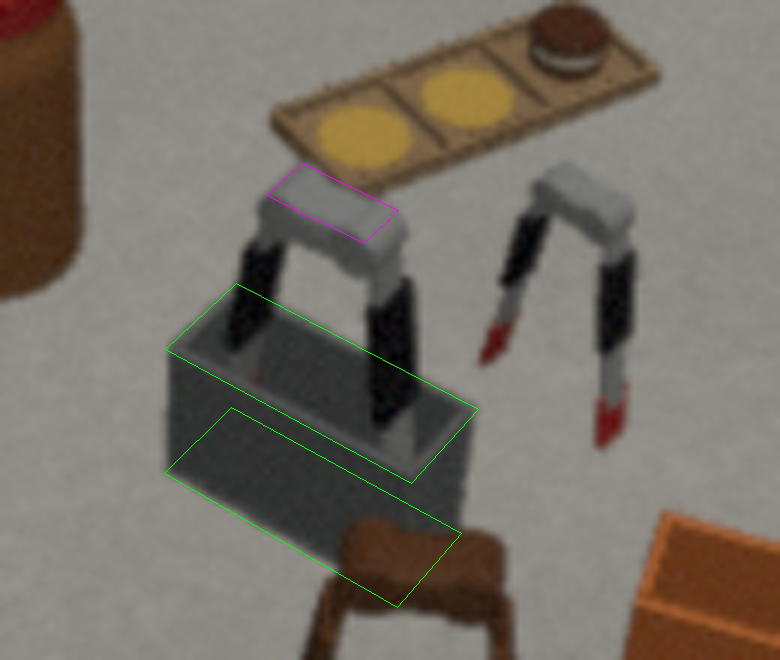

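```bash
cat > mac.py <<'E'
from fit import *
th=np.linspace(0,2*np.pi,40,endpoint=False)
def drumC(s,x,y,r=.016,z0=.004,z1=.024):
    P=np.concatenate([np.c_[x+r*np.cos(th),y+r*np.sin(th),np.full(40,z)] for z in(z0,z1)])
    h=cv2.convexHull(proj(s,P).astype(np.float32)); m=cv2.moments(h)
    return np.array([m['m10'],m['m01']])/m['m00'],m['m00']
def solve(s,uv,**k):
    return least_squares(lambda p:drumC(s,*p,**k)[0]-uv,back(s,uv,.014)[0][:2]).x
def blob(s,lo,hi,seed,rad=14):
    hsv=cv2.cvtColor(s['image'],cv2.COLOR_RGB2HSV)
    m=cv2.inRange(hsv,np.array(lo),np.array(hi)); mm=np.zeros_like(m); cv2.circle(mm,seed,rad,255,-1)
    n,l,st,c=cv2.connectedComponentsWithStats(m&mm)
    i=1+np.argmax(st[1:,4]); return c[i],st[i,4]
E
python3 - <<'E'
from mac import *
C={'pink':((160,60,100),(179,255,255)),'green':((40,80,60),(80,255,255)),'lemon':((22,120,120),(32,255,255)),'cream':((15,30,140),(32,110,255)),'cream_b':((15,30,140),(32,110,255)),'cocoa':((0,60,20),(20,255,140)),'cocoa_b':((0,60,20),(20,255,140)),'packed':((0,60,20),(20,255,100))}
seed={'T':dict(pink=(211,168),green=(218,187),lemon=(192,168),cream=(227,169),cream_b=(199,186),cocoa=(172,167),cocoa_b=(180,187),packed=(380,185)),
'S':dict(pink=(187,277),green=(211,285),lemon=(162,292),cream=(204,265),cream_b=(187,301),cocoa=(137,310),cocoa_b=(165,319),packed=(345,187))}
for n in C:
    for k,s in(('T',T),('S',S)):
        try:
            c,a=blob(s,*C[n],seed[k][n],12); p=solve(s,c); print(n,k,c.round(1),a,'exp',drumC(s,*p)[1].round(0),p.round(4))
        except Exception as e: print(n,k,e)
for nm,k,sd in(('lA','T',(343,176)),('lB','T',(361,181)),('lA','S',(311,203)),('lB','S',(328,197))):
    s=T if k=='T' else S
    c,a=blob(s,(20,150,100),(32,255,255),sd,9)
    p=solve(s,c,r=.018,z0=.004,z1=.0045); print(nm,k,c.round(1),a,drumC(s,*p,r=.018,z0=.004,z1=.0045)[1].round(0),p.round(4))
crop(T['image'],150,145,100,70,7,'tray_t.png')
crop(T['image'],320,150,80,60,9,'box_t.png')
crop(S['image'],285,165,90,60,8,'box_s.png')
crop(S['image'],105,245,150,110,5,'tray_s.png')
E
```

```text
pink T 'float' object has no attribute 'round'
pink S 'float' object has no attribute 'round'
green T 'float' object has no attribute 'round'
green S 'float' object has no attribute 'round'
lemon T 'float' object has no attribute 'round'
lemon S 'float' object has no attribute 'round'
cream T 'float' object has no attribute 'round'
cream S 'float' object has no attribute 'round'
cream_b T 'float' object has no attribute 'round'
cream_b S 'float' object has no attribute 'round'
cocoa T 'float' object has no attribute 'round'
cocoa S 'float' object has no attribute 'round'
cocoa_b T 'float' object has no attribute 'round'
cocoa_b S 'float' object has no attribute 'round'
packed T 'float' object has no attribute 'round'
packed S 'float' object has no attribute 'round'Traceback (most recent call last):
  File "<stdin>", line 13, in <module>
AttributeError: 'float' object has no attribute 'round'
```

```bash
python3 - <<'E'
import cv2,numpy as np
a=[cv2.resize(cv2.imread('pics/'+f),(400,290)) for f in('tray_t.png','box_t.png','tray_s.png','box_s.png')]
cv2.imwrite('pics/mosaic.png',np.vstack([np.hstack(a[:2]),np.hstack(a[2:])]))
E
```

```text
[ WARN:0@0.018] global loadsave.cpp:275 findDecoder imread_('pics/tray_t.png'): can't open/read file: check file path/integrity
Traceback (most recent call last):
cv2.error: OpenCV(4.12.0) /io/opencv/modules/imgproc/src/resize.cpp:4208: error: (-215:Assertion failed) !ssize.empty() in function 'resize'
```

```bash
cat > run1.py <<'E'
from mac import *
C={'pink':((160,60,100),(179,255,255)),'green':((40,80,60),(80,255,255)),'lemon':((22,120,120),(32,255,255)),'cream':((15,30,140),(32,110,255)),'cream_b':((15,30,140),(32,110,255)),'cocoa':((0,60,20),(20,255,140)),'cocoa_b':((0,60,20),(20,255,140)),'packed':((0,60,20),(20,255,100))}
seed={'T':dict(pink=(211,168),green=(218,187),lemon=(192,168),cream=(227,169),cream_b=(199,186),cocoa=(172,167),cocoa_b=(180,187),packed=(380,185)),
'S':dict(pink=(187,277),green=(211,285),lemon=(162,292),cream=(204,265),cream_b=(187,301),cocoa=(137,310),cocoa_b=(165,319),packed=(345,187))}
if __name__=='__main__':
  for n in C:
    for k,s in(('T',T),('S',S)):
            c,a=blob(s,*C[n],seed[k][n],12); p=solve(s,c); print(n,k,c.round(1),a,'exp',round(drumC(s,*p)[1]),p.round(4))
  for nm,k,sd in(('lA','T',(343,176)),('lB','T',(361,181)),('lA','S',(311,203)),('lB','S',(328,197))):
    s=T if k=='T' else S
    c,a=blob(s,(20,150,100),(32,255,255),sd,9)
    p=solve(s,c,r=.018,z0=.004,z1=.0045); print(nm,k,c.round(1),a,round(drumC(s,*p,r=.018,z0=.004,z1=.0045)[1]),p.round(4))
  crop(T['image'],150,145,100,70,7,'tray_t.png')
  crop(T['image'],320,150,80,60,9,'box_t.png')
  crop(S['image'],285,165,90,60,8,'box_s.png')
  crop(S['image'],105,245,150,110,5,'tray_s.png')
  a=[cv2.resize(cv2.imread('pics/'+f),(400,290)) for f in('tray_t.png','box_t.png','tray_s.png','box_s.png')]
  cv2.imwrite('pics/mosaic.png',np.vstack([np.hstack(a[:2]),np.hstack(a[2:])]))
E
python3 run1.py
```

```text
pink T [210.9 168.3] 137 exp 152 [0.6071 0.1747]
pink S [186.5 276.9] 250 exp 318 [0.6103 0.1724]
green T [218.1 186.2] 128 exp 151 [0.5613 0.1539]
green S [210.6 284.6] 224 exp 326 [0.5652 0.1513]
lemon T [191.7 167. ] 133 exp 155 [0.6089 0.2234]
lemon S [162.1 290.7] 225 exp 349 [0.6138 0.2209]
cream T [226.8 168.1] 132 exp 150 [0.6089 0.1346]
cream S [203.6 262.7] 157 exp 290 [0.6167 0.1295]
cream_b T [198.3 185.3] 136 exp 154 [0.562  0.2037]
cream_b S [186.5 298.7] 199 exp 357 [0.5695 0.1999]
cocoa T [171.2 166.9] 132 exp 158 [0.6075 0.2751]
cocoa S [135.9 308.8] 281 exp 392 [0.6116 0.2728]
cocoa_b T [179.5 186.3] 130 exp 157 [0.5579 0.2504]
cocoa_b S [164.6 318.4] 299 exp 401 [0.5615 0.2483]
packed T [379.9 184.4] 146 exp 159 [ 0.5786 -0.2527]
packed S [344.6 186.6] 164 exp 175 [ 0.58   -0.2556]
lA T [341.8 175.5] 157 151 [ 0.6016 -0.1585]
lB T [360.3 180.4] 157 152 [ 0.59   -0.2057]
lA S [310.2 202.4] 108 123 [ 0.6046 -0.1609]
lB S [327.5 195.9] 104 115 [ 0.5925 -0.2084]
```

View pics/mosaic.png

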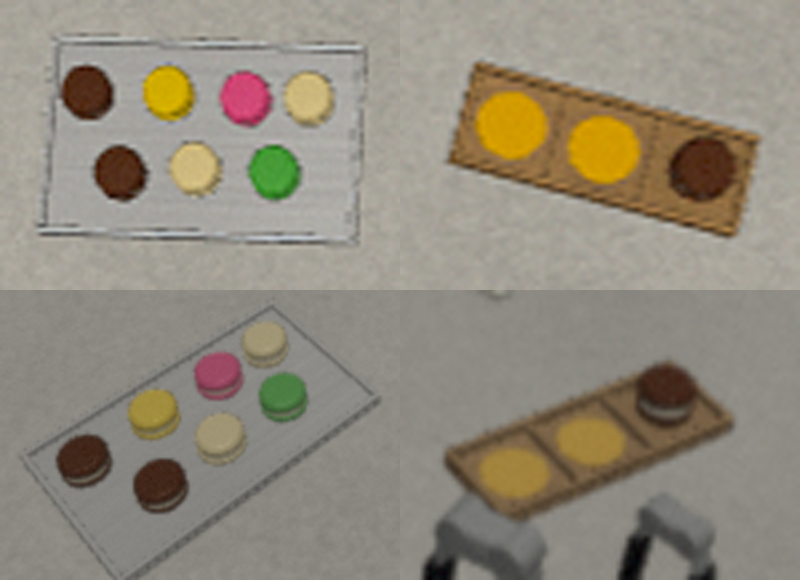

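The holder-and-tongs crops confirm it: the steel tongs in the grey holder are the larger pair. At y ≈ +0.17, the pink macaron is at T px (211,168) and the green at (218,186). Next I'll turn to yaw −81.6.

>>> jog_arm:
  commands:
    - {"roll":0.145}
    - {"roll":0.145}
    - {"roll":0.145}
    - {"roll":0.145}
    - {"roll":0.145}
    - {"roll":0.145}
    - {"roll":0.145}
    - {"roll":0.149}
    - {}

```text
validation failed for argument at $.co...
```

```bash
cat > go.py <<'E'
from h import *
import sys
def go(x,y,z,yaw=None):
    o=ctrl.get_obs(); p=o['tool_pos']; M=R.from_euler('xyz',o['orientation'],degrees=True).as_matrix()
    d=(np.array([x,y,z])-p)@M*100
    ps=o['orientation'][2]
    print('t',round(o['clock'],2),'tcp',p.round(4),'rpy',np.round(o['orientation'],2),'F',o['force'].round(1),'open',round(o['opening'],4))
    print('shift cm',d.round(2), '' if yaw is None else 'roll rad %.3f'%(-np.radians((yaw-ps+180)%360-180)))
if __name__=='__main__': go(*map(float,sys.argv[1:]))
E
python3 go.py .4937 -.0127 .20 -81.6
```

```text
t 1.0 tcp [0.1734 0.6523 0.2266] rpy [180.    -0.   -14.88] F [-0.8 -0.  -0.1] open 0.0876
shift cm [48.04 56.04  2.66] roll rad 1.164
```

>>> jog_arm:
  commands:
    - {"x":0,"y":0,"z":0,"roll":0.145}
    - {"x":0,"y":0,"z":0,"roll":0.145}
    - {"x":0,"y":0,"z":0,"roll":0.145}
    - {"x":0,"y":0,"z":0,"roll":0.145}
    - {"x":0,"y":0,"z":0,"roll":0.145}
    - {"x":0,"y":0,"z":0,"roll":0.145}
    - {"x":0,"y":0,"z":0,"roll":0.145}
    - {"x":0,"y":0,"z":0,"roll":0.149}
    - {"x":0,"y":0,"z":0,"roll":0}

```text
clock: 1.9
tool_pos: [0.1734, 0.6523, 0.2266]
orientation: [180.0, 0.0, -81.7]
force: [-0.9, -0.2, 0.2]
opening: 0.0874
```

```bash
python3 go.py .4937 -.0127 .20 -81.6
```

```text
t 1.9 tcp [0.1734 0.6523 0.2266] rpy [180.     0.   -81.71] F [-0.9 -0.2  0.2] open 0.0874
shift cm [ 70.42 -22.11   2.65] roll rad -0.002
```

>>> jog_arm:
  commands:
    - {"x":1.6,"y":-0.5,"z":0,"roll":0}
    - {"x":3.2,"y":-1,"z":0,"roll":0}
    - {"x":3.2,"y":-1,"z":0,"roll":0}
    - {"x":3.2,"y":-1,"z":0,"roll":0}
    - {"x":3.2,"y":-1,"z":0,"roll":0}
    - {"x":3.2,"y":-1,"z":0,"roll":0}
    - {"x":3.2,"y":-1,"z":0,"roll":0}
    - {"x":3.2,"y":-1,"z":0,"roll":0}
    - {"x":3.2,"y":-1,"z":0,"roll":0}
    - {"x":3.2,"y":-1,"z":0,"roll":0}
    - {"x":3.2,"y":-1,"z":0,"roll":0}
    - {"x":3.2,"y":-1,"z":0,"roll":0}

```text
clock: 3.1
tool_pos: [0.3415, 0.3039, 0.2269]
orientation: [-180.0, 0.0, -81.3]
force: [0.7, -0.2, 0.7]
opening: 0.0879
```

>>> jog_arm:
  commands:
    - {"x":3.2,"y":-1,"z":0,"roll":0}
    - {"x":3.2,"y":-1,"z":0,"roll":0}
    - {"x":3.2,"y":-1,"z":0,"roll":0}
    - {"x":3.2,"y":-1,"z":0,"roll":0}
    - {"x":3.2,"y":-1,"z":0,"roll":0}
    - {"x":3.2,"y":-1,"z":0,"roll":0}
    - {"x":3.2,"y":-1,"z":0,"roll":0}
    - {"x":3.2,"y":-1,"z":0,"roll":0}
    - {"x":3.2,"y":-1,"z":0,"roll":0}
    - {"x":3.2,"y":-1.1,"z":0.9,"roll":0}
    - {"x":1.6,"y":-0.5,"z":0.9,"roll":0}
    - {"x":0,"y":0,"z":0.8,"roll":0}

```text
clock: 4.3
tool_pos: [0.4957, -0.0134, 0.2]
orientation: [180.0, -0.0, -81.5]
force: [-0.3, 0.3, 0.3]
opening: 0.0877
```

```bash
python3 go.py .4937 -.0127 .07 -81.6; python3 - <<'E'
from fit import *
for c in('top','side'):
    s=snap(c,c+'1.png'); pickle.dump(s,open(c+'1.pkl','wb'))
E
```

```text
t 4.3 tcp [ 0.4957 -0.0134  0.2   ] rpy [ 1.7999e+02 -1.0000e-02 -8.1470e+01] F [-0.3  0.3  0.3] open 0.0877
shift cm [-0.1   0.18 13.  ] roll rad 0.002
```

View pics/side1.png

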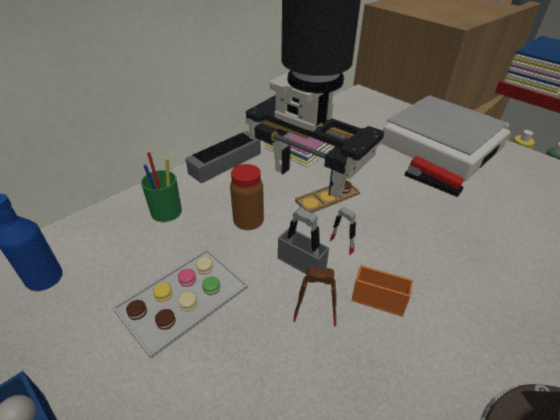

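View pics/top1.png

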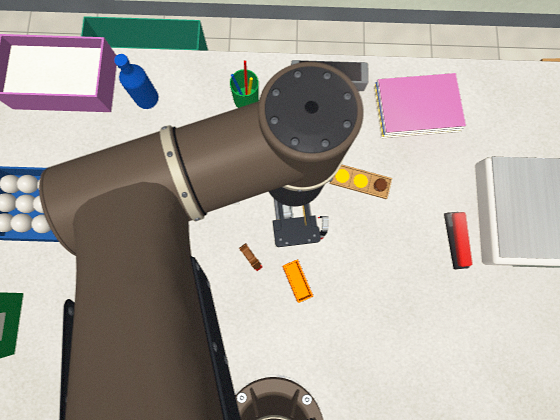

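```bash
python3 - <<'E'
from fit import *
S=pickle.load(open('side1.pkl','rb'))
p=np.array([.4957,-.0134,.2]); a=np.radians(-81.47); y=np.array([np.sin(a),-np.cos(a),0]);x=np.array([np.cos(a),np.sin(a),0])
k=5;c0,r0,w,h=240,100,150,120
im=cv2.resize(S['image'][r0:r0+h,c0:c0+w],None,fx=k,fy=k,interpolation=cv2.INTER_CUBIC)[:,:,::-1].copy()
for sg in(1,-1):
    e=p+sg*y*.0438
    draw(im,S,np.array([e+x*.0095,e-x*.0095]),k,c0,r0,(0,255,0))
    draw(im,S,np.array([e,e+[0,0,.03]]),k,c0,r0,(255,0,255))
cv2.imwrite('pics/ovs1.png',im)
E
```

```text
(no output)
```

View pics/ovs1.png

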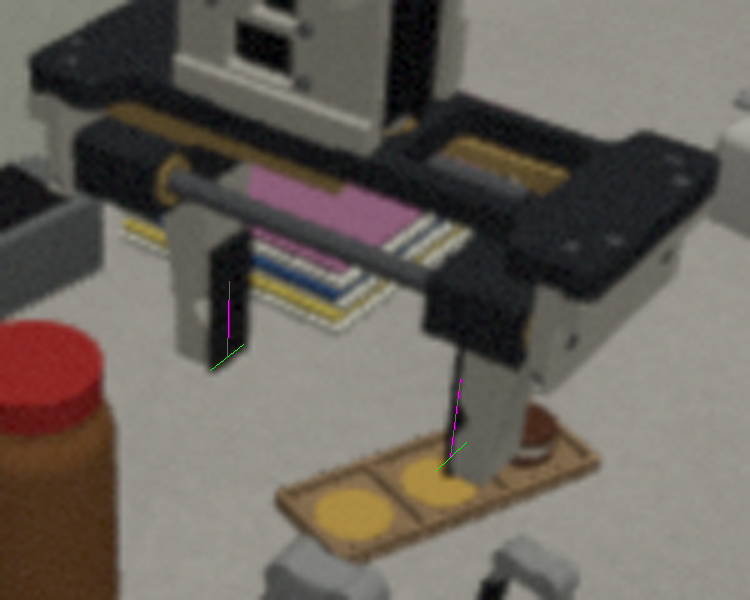

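>>> jog_arm:
  commands:
    - {"x":-0.1,"y":0.18,"z":1,"roll":0.002}
    - {"x":0,"y":0,"z":2,"roll":0}
    - {"x":0,"y":0,"z":2,"roll":0}
    - {"x":0,"y":0,"z":2,"roll":0}
    - {"x":0,"y":0,"z":2,"roll":0}
    - {"x":0,"y":0,"z":1.5,"roll":0}
    - {"x":0,"y":0,"z":0.5,"roll":0}
    - {"x":0,"y":0,"z":0,"roll":0}

```text
clock: 5.2
tool_pos: [0.4928, -0.0104, 0.0902]
orientation: [179.9, -0.0, -81.6]
force: [0.2, -0.3, 0.5]
opening: 0.0874
```

```bash
python3 go.py .4937 -.0127 .069 -81.6; python3 - <<'E'
from h import *
s=snap('side');crop(s['image'],230,150,150,120,5,'s2.png')
E
```

```text
t 5.2 tcp [ 0.4928 -0.0104  0.0902] rpy [ 1.7995e+02 -1.0000e-02 -8.1590e+01] F [ 0.2 -0.3  0.5] open 0.0874
shift cm [ 0.24 -0.06  2.12] roll rad 0.000
```

View pics/s2.png

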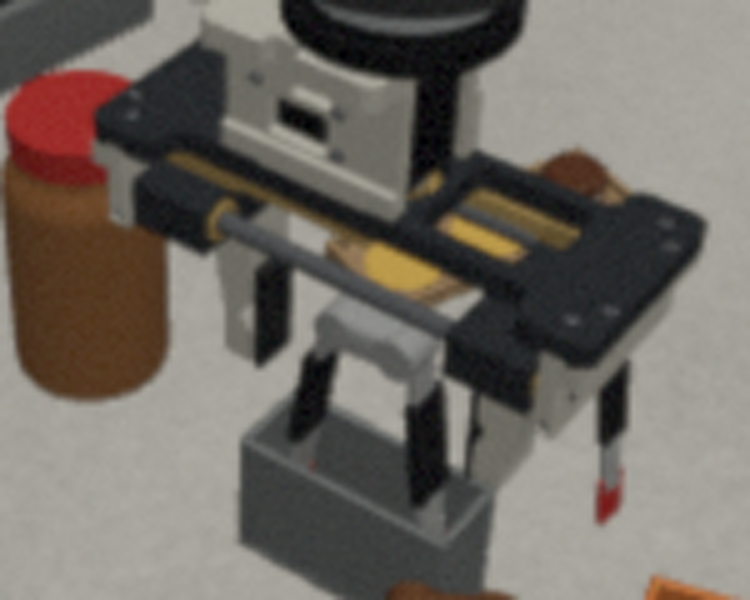

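>>> jog_arm:
  commands:
    - {"x":0.24,"y":-0.06,"z":0.5,"roll":0}
    - {"x":0,"y":0,"z":1,"roll":0}
    - {"x":0,"y":0,"z":0.5,"roll":0}
    - {"x":0,"y":0,"z":0.1,"roll":0}
    - {"x":0,"y":0,"z":0,"roll":0}
    - {"x":0,"y":0,"z":0,"roll":0}

```text
clock: 5.85
tool_pos: [0.4943, -0.0133, 0.0697]
orientation: [-180.0, -0.0, -81.7]
force: [-0.2, -0.3, 0.4]
opening: 0.0875
```

```bash
python3 go.py .4937 -.0127 .069 -81.6; python3 - <<'E'
from h import *
s=snap('side');crop(s['image'],230,150,150,120,5,'s3.png')
E
```

```text
t 5.85 tcp [ 0.4943 -0.0133  0.0697] rpy [-179.99   -0.    -81.69] F [-0.2 -0.3  0.4] open 0.0875
shift cm [-0.07  0.05  0.07] roll rad -0.002
```

View pics/s3.png

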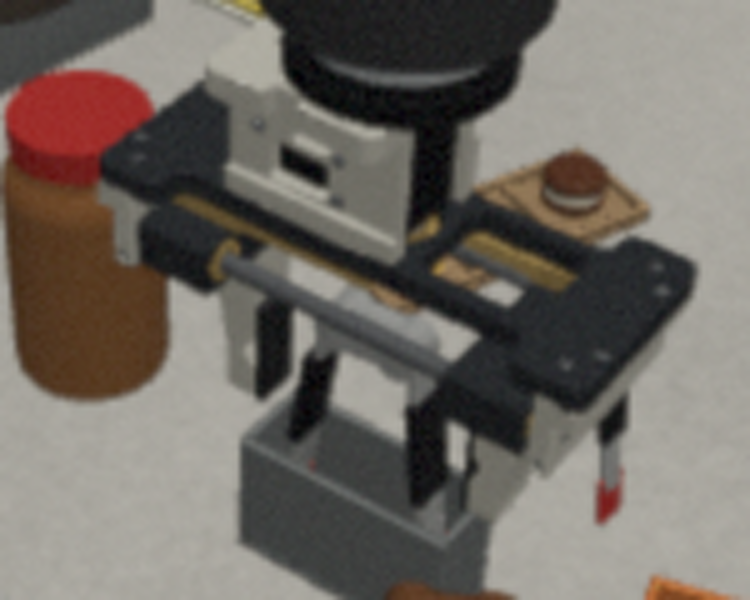

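>>> jog_arm:
  commands:
    - {"x":0,"y":0,"z":0,"roll":0}
    - {"x":0,"y":0,"z":0,"roll":0}
    - {"x":0,"y":0,"z":0,"roll":0}
    - {"x":0,"y":0,"z":0,"roll":0}
    - {"x":0,"y":0,"z":0,"roll":0}
    - {"x":0,"y":0,"z":0,"roll":0}
  gripper: 4.6

```text
clock: 6.5
tool_pos: [0.4942, -0.0133, 0.0696]
orientation: [-180.0, -0.0, -81.7]
force: [0.2, 0.7, 0.3]
opening: 0.0482
```

```bash
python3 go.py .4937 -.0127 .17 -81.6; python3 - <<'E'
from h import *
s=snap('side');crop(s['image'],230,150,150,120,5,'s4.png')
E
```

```text
t 6.5 tcp [ 0.4942 -0.0133  0.0696] rpy [-180.     -0.    -81.69] F [0.2 0.7 0.3] open 0.0482
shift cm [ -0.06   0.04 -10.04] roll rad -0.002
```

View pics/s4.png

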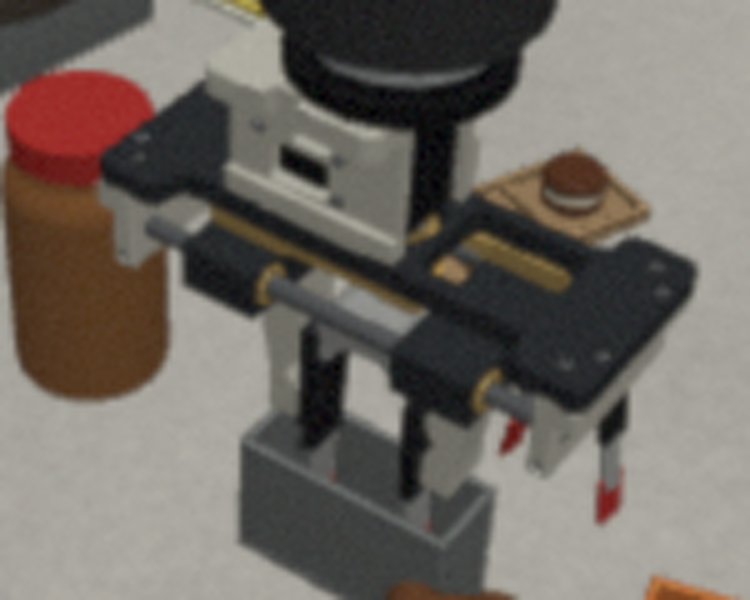

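>>> jog_arm:
  commands:
    - {"x":0,"y":0,"z":0,"roll":0}
    - {"x":0,"y":0,"z":0,"roll":0}
    - {"x":0,"y":0,"z":-0.5,"roll":0}
    - {"x":0,"y":0,"z":-1.5,"roll":0}
    - {"x":0,"y":0,"z":-2,"roll":0}
    - {"x":0,"y":0,"z":-2,"roll":0}
    - {"x":0,"y":0,"z":-2,"roll":0}
    - {"x":0,"y":0,"z":-1.5,"roll":0}
    - {"x":0,"y":0,"z":-0.5,"roll":0}
    - {"x":0,"y":0,"z":0,"roll":0}

```text
clock: 7.55
tool_pos: [0.4944, -0.0132, 0.1701]
orientation: [-179.9, 0.0, -81.7]
force: [0.0, -0.7, 0.1]
opening: 0.0461
```

```bash
python3 go.py .607 .1747 .17 -103.8; python3 - <<'E'
from h import *
s=snap('side');crop(s['image'],230,110,150,120,5,'s5.png')
E
```

```text
t 7.55 tcp [ 0.4944 -0.0132  0.1701] rpy [-1.7993e+02  2.0000e-02 -8.1690e+01] F [ 0.  -0.7  0.1] open 0.0461
shift cm [-16.96 -13.86   0.04] roll rad 0.386
```

View pics/s5.png

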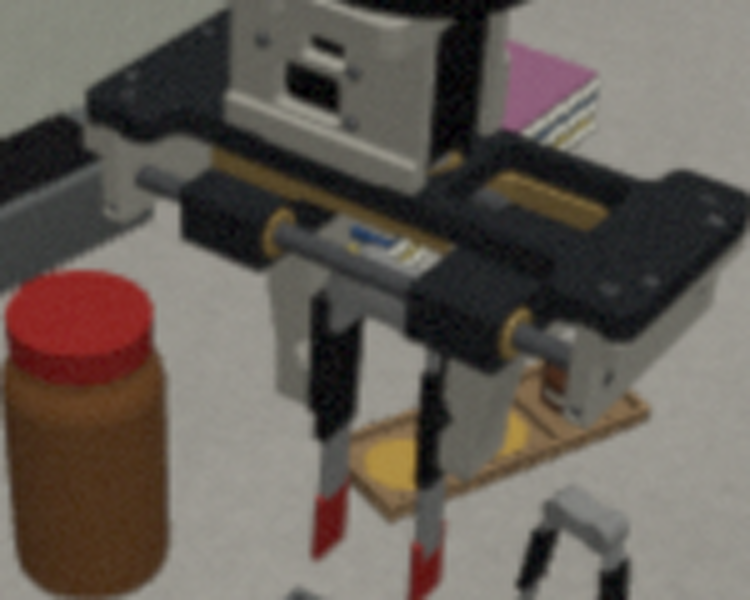

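>>> jog_arm:
  commands:
    - {"x":0,"y":0,"z":0,"roll":0.128}
    - {"x":0,"y":0,"z":0,"roll":0.128}
    - {"x":0,"y":0,"z":0,"roll":0.13}
    - {"x":0,"y":0,"z":0,"roll":0}
  gripper: 4.75

```text
clock: 8.0
tool_pos: [0.4935, -0.0135, 0.1684]
orientation: [179.9, -0.1, -103.9]
force: [0.1, -0.5, -0.5]
opening: 0.0477
```

```bash
python3 go.py .607 .1747 .12 -103.8
```

```text
t 8.0 tcp [ 0.4935 -0.0135  0.1684] rpy [ 1.7989e+02 -6.0000e-02 -1.0393e+02] F [ 0.1 -0.5 -0.5] open 0.0477
shift cm [-21.    -6.5    4.81] roll rad -0.002
```

>>> jog_arm:
  commands:
    - {"x":-1,"y":-0.3,"z":0,"roll":0}
    - {"x":-2.2,"y":-0.7,"z":0.4,"roll":0}
    - {"x":-2.5,"y":-0.8,"z":0.5,"roll":0}
    - {"x":-2.5,"y":-0.8,"z":0.6,"roll":0}
    - {"x":-2.5,"y":-0.8,"z":0.6,"roll":0}
    - {"x":-2.5,"y":-0.8,"z":0.6,"roll":0}
    - {"x":-2.5,"y":-0.8,"z":0.6,"roll":0}
    - {"x":-2.5,"y":-0.7,"z":0.6,"roll":0}
    - {"x":-1.8,"y":-0.5,"z":0.5,"roll":0}
    - {"x":-1,"y":-0.3,"z":0.4,"roll":0}
    - {"x":0,"y":0,"z":0,"roll":0}
    - {"x":0,"y":0,"z":0,"roll":0}

```text
clock: 9.2
tool_pos: [0.607, 0.1749, 0.1213]
orientation: [180.0, -0.0, -103.8]
force: [-0.0, -0.0, -1.1]
opening: 0.0476
```

```bash
python3 go.py .607 .1747 .12 -103.8; python3 - <<'E'
from h import *
import pickle
s=snap('side');crop(s['image'],110,180,160,125,5,'s6.png'); pickle.dump(s,open('s6.pkl','wb'))
s=snap('top','t6.png');
E
```

```text
t 9.2 tcp [0.607  0.1749 0.1213] rpy [ 1.7997e+02 -3.0000e-02 -1.0378e+02] F [-0.  -0.  -1.1] open 0.0476
shift cm [ 0.02 -0.    0.13] roll rad 0.000
```

View pics/s6.png

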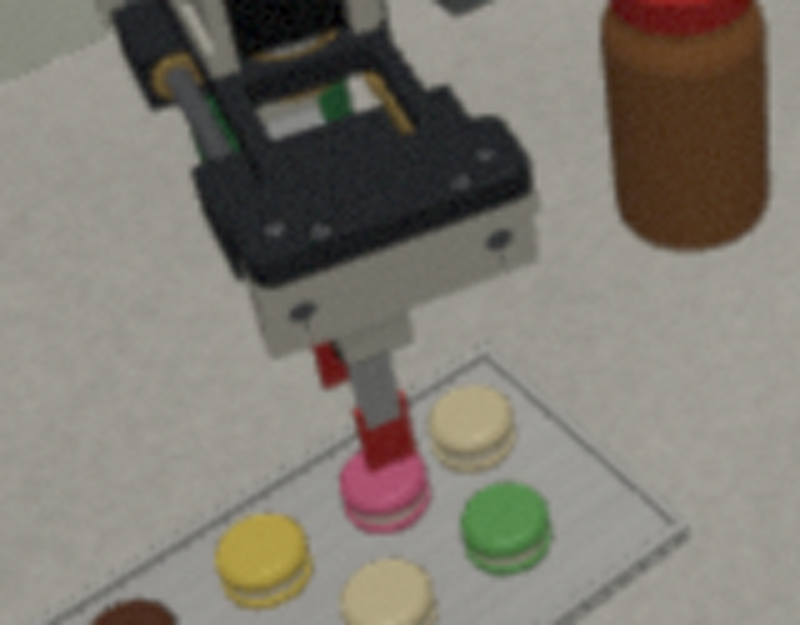

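View pics/t6.png

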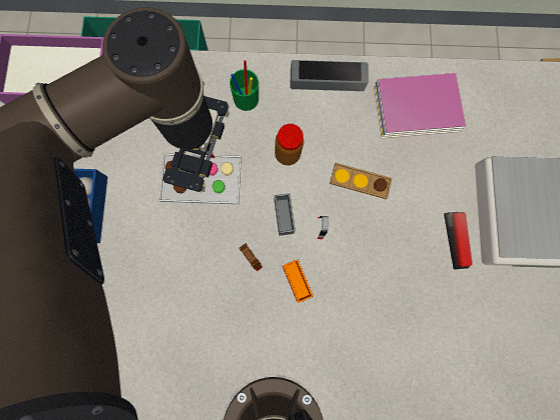

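```bash
cat > ov.py <<'E'
from mac import *
def tips(tcp,yaw,gap,dz=.0656,hgt=.02):
    a=np.radians(yaw); y=np.array([np.sin(a),-np.cos(a),0]);x=np.array([np.cos(a),np.sin(a),0])
    t=np.array(tcp)-[0,0,dz]; L=[]
    for sg in(1,-1):
        for o in(gap/2,gap/2+.004):
            e=t+sg*y*o; L.append(np.array([e+x*.009,e-x*.009,e-x*.009+[0,0,hgt],e+x*.009+[0,0,hgt]]))
    return L
def hull(s,x,y,r=.016,z0=.004,z1=.024):
    return [np.c_[x+r*np.cos(th),y+r*np.sin(th),np.full(40,z)] for z in(z0,z1)]
def over(s,box,k,items,fn):
    c0,r0,w,h=box
    im=cv2.resize(s['image'][r0:r0+h,c0:c0+w],None,fx=k,fy=k,interpolation=cv2.INTER_CUBIC)[:,:,::-1].copy()
    for P,col in items: draw(im,s,P,k,c0,r0,col)
    cv2.imwrite('pics/'+fn,im)
E
python3 - <<'E'
from ov import *
s=pickle.load(open('s6.pkl','rb'))
it=[(P,(0,255,0)) for P in tips([.607,.1749,.1213],-103.8,.0435)]
it+=[(P,(255,255,0)) for P in hull(s,.6071,.1747)+hull(s,.5613,.1539)]
it+=[(P,(255,0,255)) for P in hull(s,.6095,.1730)]
over(s,(150,225,80,75),9,it,'o6.png')
E
```

```text
(no output)
```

View pics/o6.png

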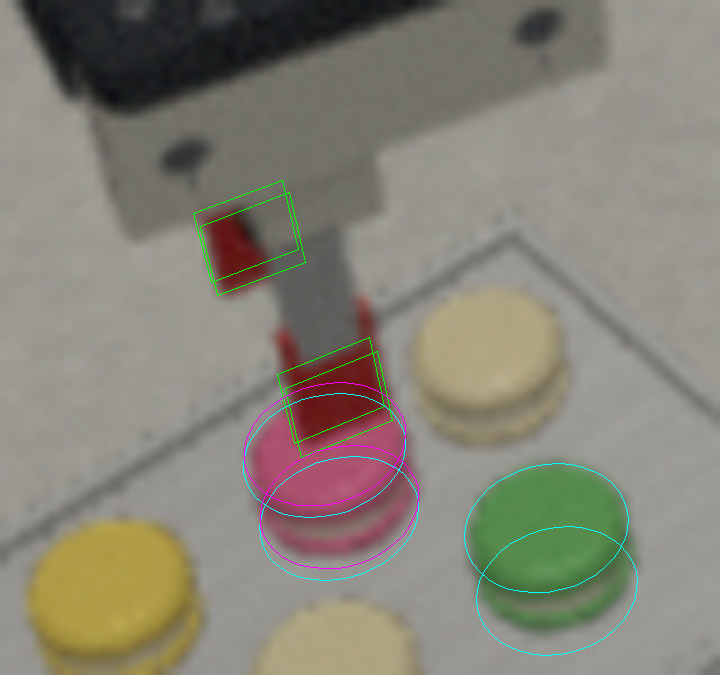

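```bash
python3 go.py .609 .1732 .078 -103.8
```

```text
t 9.3 tcp [0.6071 0.1745 0.1219] rpy [-1.7999e+02  1.0000e-02 -1.0383e+02] F [ 0.7 -0.2 -1. ] open 0.0476
shift cm [ 0.08 -0.21  4.39] roll rad -0.000
```

>>> jog_arm:
  commands:
    - {"x":0.08,"y":-0.21,"z":0,"roll":0}
    - {"x":0,"y":0,"z":0.7,"roll":0}
    - {"x":0,"y":0,"z":1,"roll":0}
    - {"x":0,"y":0,"z":1,"roll":0}
    - {"x":0,"y":0,"z":0.9,"roll":0}
    - {"x":0,"y":0,"z":0.6,"roll":0}
    - {"x":0,"y":0,"z":0.15,"roll":0}
    - {"x":0,"y":0,"z":0,"roll":0}

```text
clock: 10.1
tool_pos: [0.6092, 0.1738, 0.0776]
orientation: [180.0, -0.0, -103.8]
force: [0.5, -0.1, -0.3]
opening: 0.0477
```

```bash
python3 go.py .609 .1732 .078 -103.8; python3 - <<'E'
from h import *
s=snap('side');crop(s['image'],150,225,80,75,9,'s7.png')
E
```

```text
t 10.1 tcp [0.6092 0.1738 0.0776] rpy [ 1.7998e+02 -3.0000e-02 -1.0380e+02] F [ 0.5 -0.1 -0.3] open 0.0477
shift cm [ 0.06  0.   -0.04] roll rad -0.000
```

View pics/s7.png

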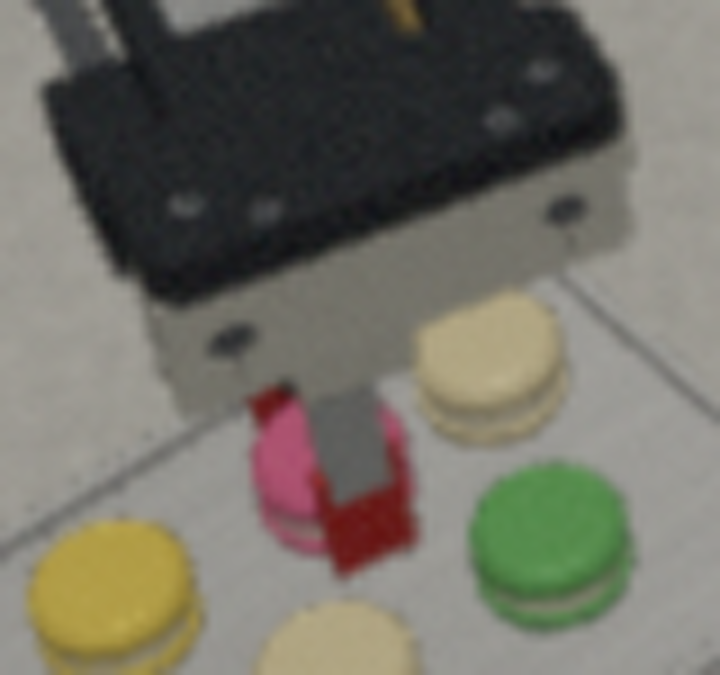

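>>> jog_arm:
  commands:
    - {"x":0.03,"y":0,"z":0,"roll":0}
    - {"x":0,"y":0,"z":0,"roll":0}
    - {"x":0,"y":0,"z":0,"roll":0}
    - {"x":0,"y":0,"z":0,"roll":0}
    - {"x":0,"y":0,"z":0,"roll":0}
  gripper: 4.0

```text
clock: 10.65
tool_pos: [0.6094, 0.1737, 0.0784]
orientation: [-180.0, 0.0, -103.8]
force: [0.4, -0.2, 1.6]
opening: 0.0439
```

```bash
python3 go.py .609 .1732 .13 -103.8; python3 - <<'E'
from h import *
s=snap('side');crop(s['image'],150,225,80,75,9,'s8.png')
E
```

```text
t 10.65 tcp [0.6094 0.1737 0.0784] rpy [-1.7997e+02  2.0000e-02 -1.0380e+02] F [ 0.4 -0.2  1.6] open 0.0439
shift cm [ 0.05  0.02 -5.16] roll rad -0.000
```

View pics/s8.png

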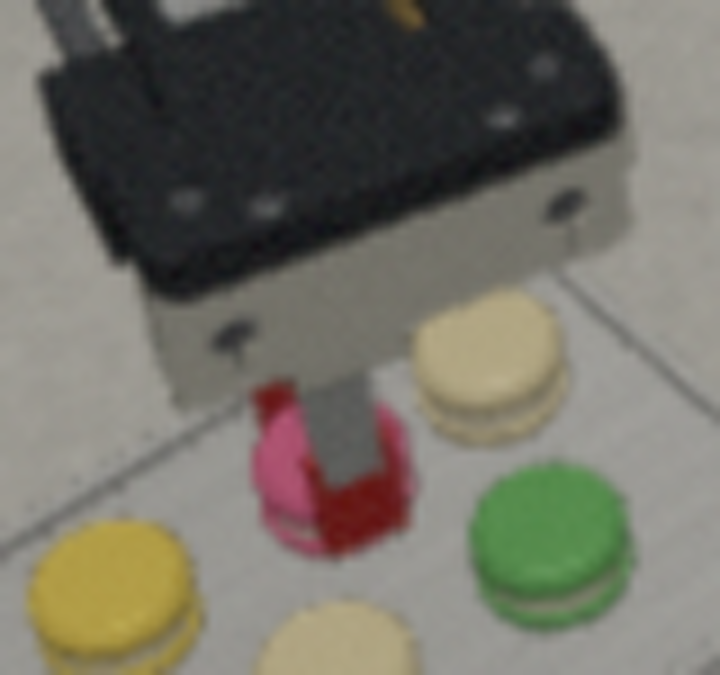

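>>> jog_arm:
  commands:
    - {"x":0,"y":0,"z":-0.4,"roll":0}
    - {"x":0,"y":0,"z":-1,"roll":0}
    - {"x":0,"y":0,"z":-1.8,"roll":0}
    - {"x":0,"y":0,"z":-2.5,"roll":0}
    - {"x":0,"y":0,"z":-2.5,"roll":0}
    - {"x":0,"y":0,"z":-2.5,"roll":0}
    - {"x":0,"y":0,"z":-2.2,"roll":0}
    - {"x":0,"y":0,"z":-1.6,"roll":0}
    - {"x":0,"y":0,"z":-0.8,"roll":0}
    - {"x":0,"y":0,"z":-0.2,"roll":0}

```text
clock: 11.7
tool_pos: [0.6095, 0.1737, 0.2344]
orientation: [-179.9, 0.1, -103.8]
force: [0.3, 0.0, -1.6]
opening: 0.0435
```

```bash
python3 go.py .57 0 .235 -103.8; python3 - <<'E'
from h import *
s=snap('side');crop(s['image'],130,130,140,120,5,'s9.png')
E
```

```text
t 11.7 tcp [0.6095 0.1737 0.2344] rpy [-1.7992e+02  8.0000e-02 -1.0381e+02] F [ 0.3  0.  -1.6] open 0.0435
shift cm [17.81 -0.31 -0.08] roll rad -0.000
```

View pics/s9.png

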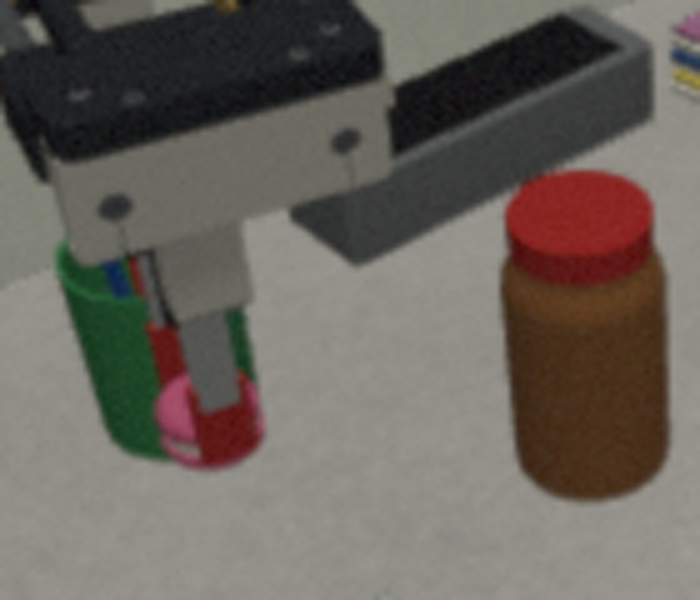

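>>> jog_arm:
  commands:
    - {"x":0.7,"y":0,"z":0,"roll":0}
    - {"x":1.6,"y":0,"z":0,"roll":0}
    - {"x":2.4,"y":0,"z":0,"roll":0}
    - {"x":2.6,"y":0,"z":0,"roll":0}
    - {"x":2.6,"y":0,"z":0,"roll":0}
    - {"x":2.6,"y":0,"z":0,"roll":0}
    - {"x":2.6,"y":-0.1,"z":0,"roll":0}
    - {"x":2.6,"y":-0.6,"z":0,"roll":0}
    - {"x":2.4,"y":-0.9,"z":0,"roll":0}
    - {"x":2.4,"y":-1.1,"z":0,"roll":0}
    - {"x":2.4,"y":-1.1,"z":0,"roll":0}
    - {"x":2.4,"y":-1.1,"z":0,"roll":0}

```text
clock: 12.95
tool_pos: [0.5903, -0.106, 0.2329]
orientation: [180.0, -0.0, -103.9]
force: [0.6, 0.7, -0.8]
opening: 0.0438
```

```bash
python3 go.py .6035 -.16 .15 -103.8
```

```text
t 12.95 tcp [ 0.5903 -0.106   0.2329] rpy [ 1.7997e+02 -1.0000e-02 -1.0386e+02] F [ 0.6  0.7 -0.8] open 0.0438
shift cm [ 4.93 -2.59  8.29] roll rad -0.001
```

>>> jog_arm:
  commands:
    - {"x":1.5,"y":-0.8,"z":0,"roll":0}
    - {"x":1.5,"y":-0.8,"z":0.5,"roll":0}
    - {"x":1.2,"y":-0.6,"z":1,"roll":0}
    - {"x":0.7,"y":-0.4,"z":1.6,"roll":0}
    - {"x":0,"y":0,"z":2,"roll":0}
    - {"x":0,"y":0,"z":2,"roll":0}
    - {"x":0,"y":0,"z":1.5,"roll":0}
    - {"x":0,"y":0,"z":1.3,"roll":0}
    - {"x":0,"y":0,"z":0.6,"roll":0}
    - {"x":0,"y":0,"z":0,"roll":0}
    - {"x":0,"y":0,"z":0,"roll":0}

```text
clock: 14.05
tool_pos: [0.6056, -0.1571, 0.1285]
orientation: [-180.0, -0.0, -103.8]
force: [0.4, -0.2, -0.8]
opening: 0.0437
```

```bash
python3 go.py .6035 -.16 .08 -103.8;python3 - <<'E'
from ov import *
o=ctrl.get_obs();p=o['tool_pos']
s=snap('side'); t=snap('top','t10.png')
S=pickle.load(open('side0.pkl','rb'))
it=[(P,(255,255,0)) for P in [hull(s,.6035,-.16,r=.018,z0=.004,z1=.004)[0],hull(s,.5915,-.2073,r=.018,z0=.004,z1=.004)[0]]]
b=np.array([p[0],p[1],p[2]-.0744-.004])
it+=[(Q,(0,255,0)) for Q in hull(s,p[0],p[1],z0=p[2]-.0744,z1=p[2]-.0544)]
over(s,(280,140,90,80),8,it,'o10.png')
E
```

```text
t 14.05 tcp [ 0.6056 -0.1571  0.1285] rpy [-1.7996e+02 -1.0000e-02 -1.0379e+02] F [ 0.4 -0.2 -0.8] open 0.0437
shift cm [0.33 0.13 4.85] roll rad 0.000
```

View pics/o10.png

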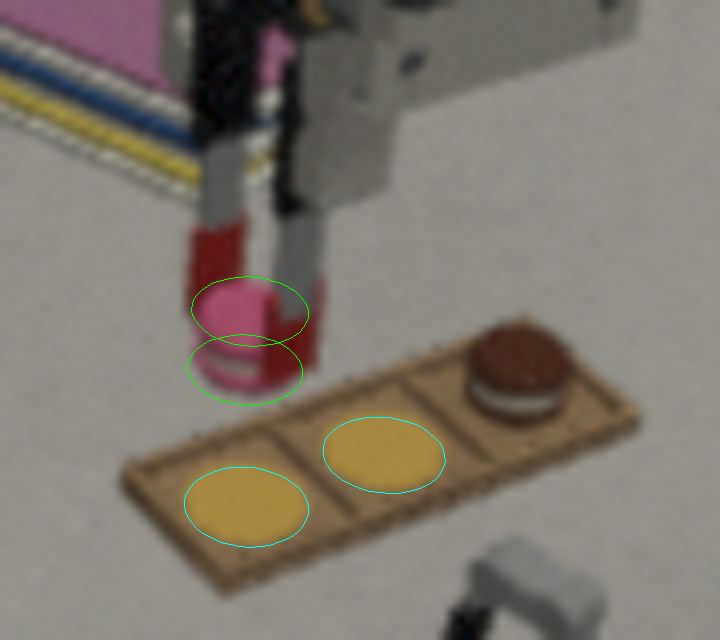

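View pics/t10.png

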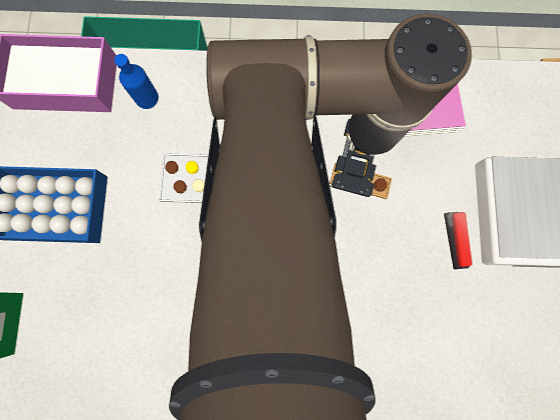

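>>> jog_arm:
  commands:
    - {"x":0.35,"y":0.1,"z":0,"roll":0}
    - {"x":0,"y":0,"z":0.6,"roll":0}
    - {"x":0,"y":0,"z":0.9,"roll":0}
    - {"x":0,"y":0,"z":0.9,"roll":0}
    - {"x":0,"y":0,"z":0.6,"roll":0}
    - {"x":0,"y":0,"z":0.3,"roll":0}
    - {"x":0,"y":0,"z":0,"roll":0}

```text
clock: 14.85
tool_pos: [0.603, -0.1602, 0.0942]
orientation: [179.9, -0.0, -103.8]
force: [0.6, -1.2, -1.0]
opening: 0.0435
```

```bash
python3 go.py .604 -.1604 .0792 -103.8
```

```text
t 14.85 tcp [ 0.603  -0.1602  0.0942] rpy [ 1.7993e+02 -2.0000e-02 -1.0381e+02] F [ 0.6 -1.2 -1. ] open 0.0435
shift cm [-0.  -0.1  1.5] roll rad -0.000
```

>>> jog_arm:
  commands:
    - {"x":0,"y":-0.1,"z":0.4,"roll":0}
    - {"x":0,"y":0,"z":0.4,"roll":0}
    - {"x":0,"y":0,"z":0.4,"roll":0}
    - {"x":0,"y":0,"z":0.2,"roll":0}
    - {"x":0,"y":0,"z":0.1,"roll":0}
    - {"x":0,"y":0,"z":0,"roll":0}

```text
clock: 15.45
tool_pos: [0.6043, -0.1604, 0.08]
orientation: [180.0, -0.0, -103.8]
force: [-0.1, 0.4, -1.4]
opening: 0.0434
```

```bash
python3 go.py .604 -.1604 .0792 -103.8;python3 - <<'E'
from ov import *
s=snap('side')
over(s,(280,140,90,80),8,[(P,(255,255,0)) for P in [hull(s,.604,-.1604,r=.018,z0=.004,z1=.004)[0]]],'o11.png')
E
```

```text
t 15.45 tcp [ 0.6043 -0.1604  0.08  ] rpy [ 179.99   -0.   -103.81] F [-0.1  0.4 -1.4] open 0.0434
shift cm [0.   0.03 0.08] roll rad -0.000
```

View pics/o11.png

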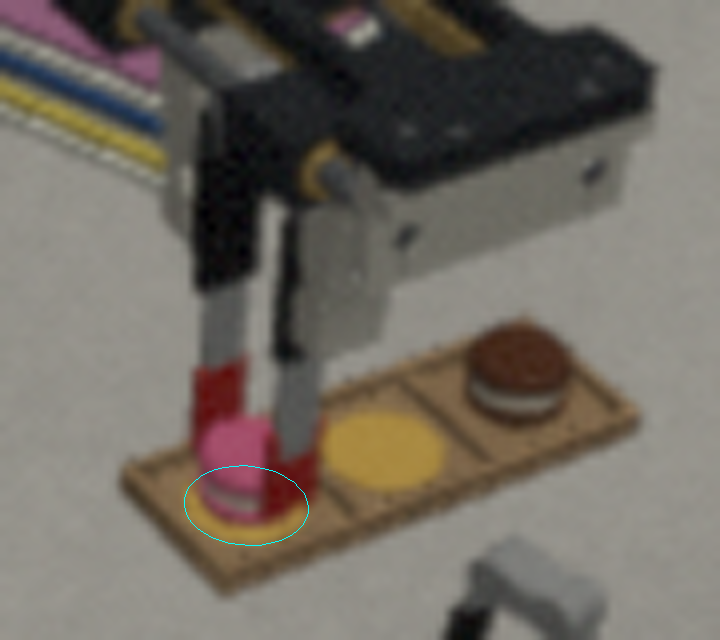

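>>> jog_arm:
  commands:
    - {"x":0,"y":0,"z":0.08,"roll":0}
    - {"x":0,"y":0,"z":0,"roll":0}

```text
clock: 15.7
tool_pos: [0.6043, -0.1604, 0.0793]
orientation: [-180.0, 0.0, -103.8]
force: [-0.3, 0.1, -1.6]
opening: 0.0439
```

>>> jog_arm:
  commands:
    - {"x":0,"y":0,"z":0,"roll":0}
    - {"x":0,"y":0,"z":0,"roll":0}
    - {"x":0,"y":0,"z":0,"roll":0}
    - {"x":0,"y":0,"z":0,"roll":0}
  gripper: 4.75

```text
clock: 16.1
tool_pos: [0.6043, -0.1604, 0.0793]
orientation: [-180.0, 0.0, -103.8]
force: [0.4, 0.2, -1.9]
opening: 0.0478
```

```bash
python3 go.py .604 -.1604 .14 -103.8;python3 - <<'E'
from ov import *
s=snap('side')
over(s,(280,140,90,80),8,[],'o12.png')
E
```

```text
t 16.1 tcp [ 0.6043 -0.1604  0.0793] rpy [-180.      0.   -103.81] F [ 0.4  0.2 -1.9] open 0.0478
shift cm [ 0.01  0.03 -6.07] roll rad -0.000
```

View pics/o12.png

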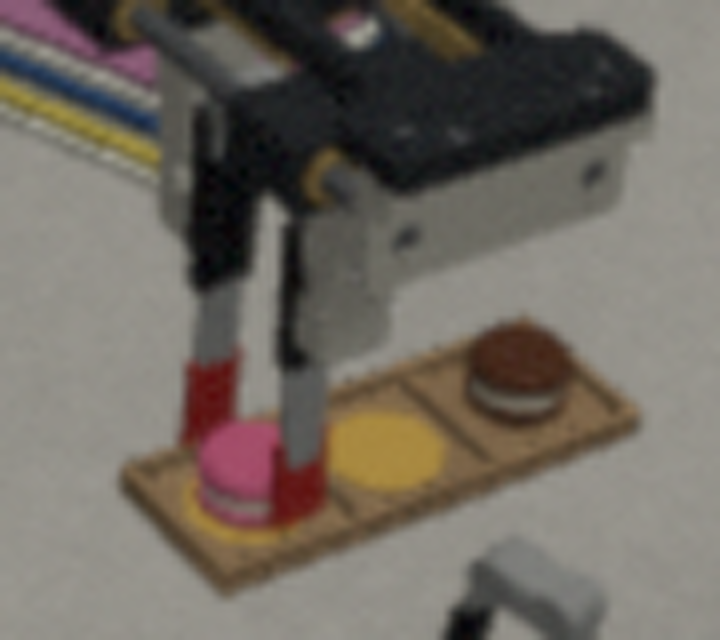

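>>> jog_arm:
  commands:
    - {"x":0,"y":0,"z":-0.4,"roll":0}
    - {"x":0,"y":0,"z":-1,"roll":0}
    - {"x":0,"y":0,"z":-1.5,"roll":0}
    - {"x":0,"y":0,"z":-2.3,"roll":0}
    - {"x":0,"y":0,"z":-2.5,"roll":0}
    - {"x":0,"y":0,"z":-2.5,"roll":0}
    - {"x":0,"y":0,"z":-2.5,"roll":0}
    - {"x":0,"y":0,"z":-2,"roll":0}
    - {"x":0,"y":0,"z":-1,"roll":0}

```text
clock: 17.05
tool_pos: [0.6051, -0.1606, 0.2395]
orientation: [-179.8, 0.0, -103.8]
force: [0.7, 0.2, -0.3]
opening: 0.0473
```

```bash
python3 go.py .55 0 .235 -103.8;python3 - <<'E'
from ov import *
s=snap('side')
k=hull(s,.604,-.1604,z0=.0048,z1=.0248)
over(s,(280,140,90,80),8,[(P,(255,255,0)) for P in k],'o13.png')
c,a=blob(s,(160,60,80),(179,255,255),(310,199),14);print(c,a,solve(s,c))
E
```

```text
t 17.05 tcp [ 0.6051 -0.1606  0.2395] rpy [-1.7978e+02  3.0000e-02 -1.0380e+02] F [ 0.7  0.2 -0.3] open 0.0473
shift cm [-14.28   9.19   0.42] roll rad 0.000
[310.85271318 198.29457364] 129 [ 0.60604867 -0.16367166]
```

View pics/o13.png

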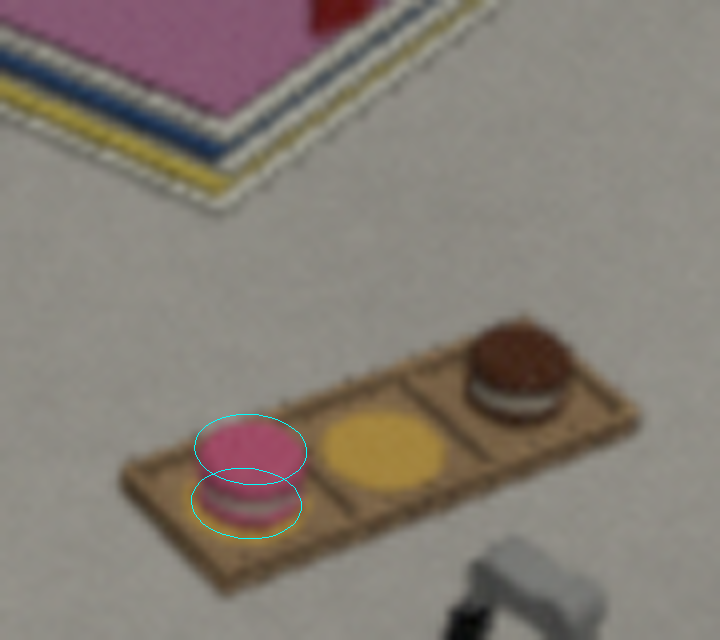

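```bash
python3 go.py .5632 .1525 .12 -103.8
```

```text
t 17.1 tcp [ 0.6054 -0.1607  0.2401] rpy [-1.7973e+02  3.0000e-02 -1.0379e+02] F [ 1.4 -0.   1.9] open 0.0476
shift cm [-29.4   11.62  11.97] roll rad 0.000
```

>>> jog_arm:
  commands:
    - {"x":-1,"y":0.4,"z":0,"roll":0}
    - {"x":-2,"y":0.8,"z":0,"roll":0}
    - {"x":-2.9,"y":1.15,"z":0,"roll":0}
    - {"x":-2.9,"y":1.15,"z":0,"roll":0}
    - {"x":-2.9,"y":1.15,"z":0,"roll":0}
    - {"x":-2.9,"y":1.15,"z":0,"roll":0}
    - {"x":-2.9,"y":1.15,"z":0,"roll":0}
    - {"x":-2.9,"y":1.15,"z":0,"roll":0}
    - {"x":-2.9,"y":1.15,"z":0,"roll":0}
    - {"x":-2.9,"y":1.15,"z":0.5,"roll":0}
    - {"x":-1.9,"y":0.75,"z":1,"roll":0}
    - {"x":-1,"y":0.4,"z":2,"roll":0}

```text
clock: 18.3
tool_pos: [0.5612, 0.1521, 0.2009]
orientation: [-180.0, 0.0, -103.7]
force: [0.1, -1.0, -1.3]
opening: 0.0478
```

```bash
python3 go.py .5632 .1525 .12 -103.8
```

```text
t 18.3 tcp [0.5612 0.1521 0.2009] rpy [-1.7997e+02  5.0000e-02 -1.0370e+02] F [ 0.1 -1.  -1.3] open 0.0478
shift cm [-0.08 -0.18  8.09] roll rad 0.002
```

>>> jog_arm:
  commands:
    - {"x":0,"y":0,"z":2.2,"roll":0}
    - {"x":0,"y":0,"z":2.2,"roll":0}
    - {"x":0,"y":0,"z":2,"roll":0}
    - {"x":0,"y":0,"z":1.1,"roll":0}
    - {"x":0,"y":0,"z":0.5,"roll":0}
    - {"x":0,"y":0,"z":0,"roll":0}
    - {"x":0,"y":0,"z":0,"roll":0}

```text
clock: 19.0
tool_pos: [0.562, 0.1499, 0.1219]
orientation: [-180.0, 0.0, -103.8]
force: [-0.3, 0.4, -0.9]
opening: 0.0473
```

```bash
python3 go.py .5632 .1525 .078 -103.8;python3 - <<'E'
from ov import *
s=snap('side');o=ctrl.get_obs();p=o['tool_pos'].copy();
it=[(P,(0,255,0)) for P in tips(p,-103.8,.0435)]+[(P,(255,255,0)) for P in hull(s,.5632,.1525)]
p[2]=.078;p[:2]=.5632,.1525
it+=[(P,(255,0,255)) for P in tips(p,-103.8,.0435)]
over(s,(165,235,80,75),9,it,'o14.png')
E
```

```text
t 19.0 tcp [0.562  0.1499 0.1219] rpy [-1.7996e+02  3.0000e-02 -1.0380e+02] F [-0.3  0.4 -0.9] open 0.0473
shift cm [-0.28 -0.05  4.39] roll rad -0.000
```

View pics/o14.png

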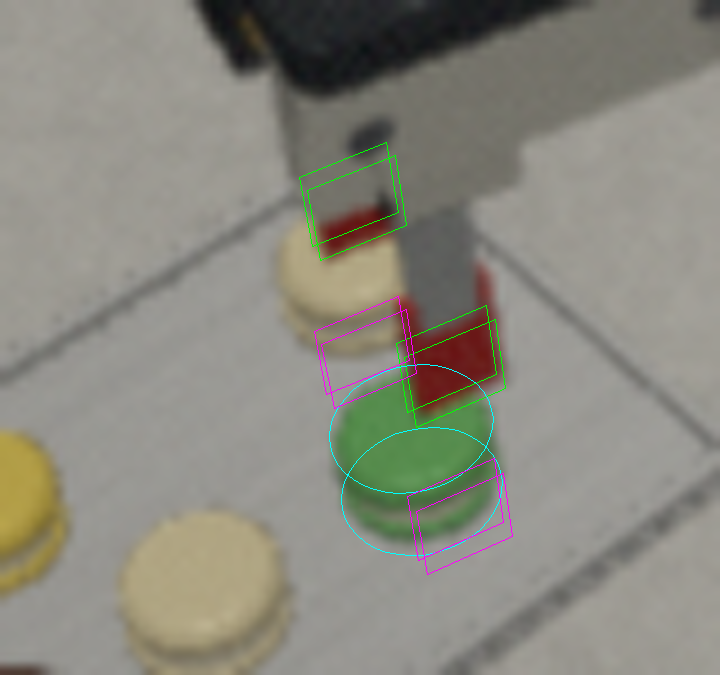

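>>> jog_arm:
  commands:
    - {"x":-0.28,"y":-0.05,"z":0,"roll":0}
    - {"x":0,"y":0,"z":0.7,"roll":0}
    - {"x":0,"y":0,"z":1,"roll":0}
    - {"x":0,"y":0,"z":1,"roll":0}
    - {"x":0,"y":0,"z":0.9,"roll":0}
    - {"x":0,"y":0,"z":0.6,"roll":0}
    - {"x":0,"y":0,"z":0.18,"roll":0}
    - {"x":0,"y":0,"z":0,"roll":0}

```text
clock: 19.85
tool_pos: [0.5627, 0.1522, 0.077]
orientation: [180.0, -0.0, -103.8]
force: [0.7, 0.7, -0.5]
opening: 0.0479
```

```bash
python3 go.py .5632 .1525 .078 -103.8;python3 - <<'E'
from ov import *
s=snap('side');over(s,(165,235,80,75),9,[],'o15.png')
E
```

```text
t 19.85 tcp [0.5627 0.1522 0.077 ] rpy [ 1.7997e+02 -4.0000e-02 -1.0380e+02] F [ 0.7  0.7 -0.5] open 0.0479
shift cm [-0.04 -0.05 -0.1 ] roll rad -0.000
```

View pics/o15.png

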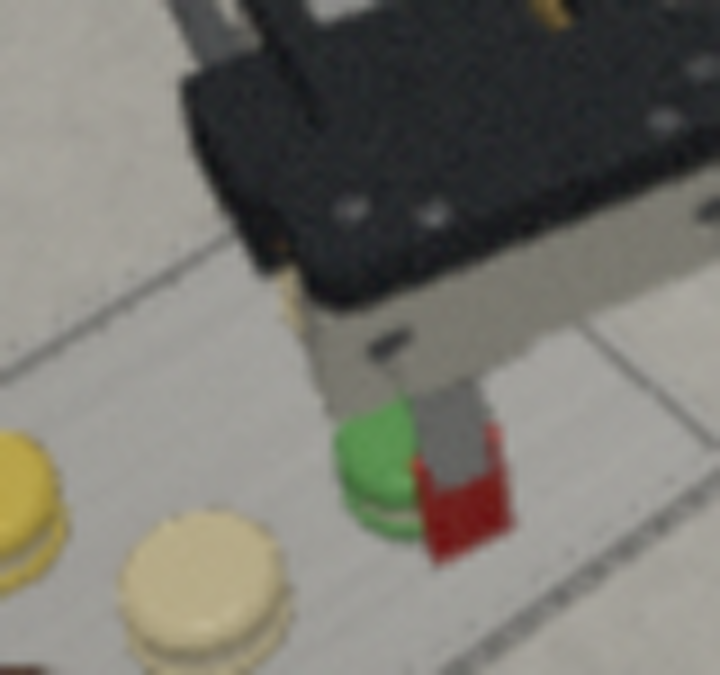

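>>> jog_arm:
  commands:
    - {"x":-0.1,"y":0,"z":-0.05,"roll":0}
    - {"x":0,"y":0,"z":0,"roll":0}

```text
clock: 20.1
tool_pos: [0.5634, 0.1536, 0.0785]
orientation: [-180.0, 0.0, -103.8]
force: [-0.1, 0.3, -0.2]
opening: 0.0474
```

>>> jog_arm:
  commands:
    - {"x":0,"y":0,"z":0,"roll":0}
    - {"x":0,"y":0,"z":0,"roll":0}
    - {"x":0,"y":0,"z":0,"roll":0}
    - {"x":0,"y":0,"z":0,"roll":0}
    - {"x":0,"y":0,"z":0,"roll":0}
  gripper: 4.0

```text
clock: 20.6
tool_pos: [0.5632, 0.1535, 0.0783]
orientation: [-180.0, 0.0, -103.8]
force: [-0.6, 0.6, 2.9]
opening: 0.0437
```

>>> jog_arm:
  commands:
    - {"x":0,"y":0,"z":-0.4,"roll":0}
    - {"x":0,"y":0,"z":-1,"roll":0}
    - {"x":0,"y":0,"z":-1.8,"roll":0}
    - {"x":0,"y":0,"z":-2.5,"roll":0}
    - {"x":0,"y":0,"z":-2.5,"roll":0}
    - {"x":0,"y":0,"z":-2.5,"roll":0}
    - {"x":0,"y":0,"z":-2.2,"roll":0}
    - {"x":0,"y":0,"z":-1.6,"roll":0}
    - {"x":0,"y":0,"z":-0.8,"roll":0}
    - {"x":0,"y":0,"z":-0.2,"roll":0}

```text
clock: 21.6
tool_pos: [0.5632, 0.1534, 0.2341]
orientation: [-179.9, 0.1, -103.8]
force: [-0.2, 0.0, -0.9]
opening: 0.0437
```

```bash
python3 go.py .592 -.2078 .235 -103.8;python3 - <<'E'
from ov import *
s=snap('side');over(s,(140,150,140,120),5,[],'o16.png')
E
```

```text
t 21.6 tcp [0.5632 0.1534 0.2341] rpy [-1.7993e+02  7.0000e-02 -1.0381e+02] F [-0.2  0.  -0.9] open 0.0437
shift cm [ 34.39 -11.42  -0.11] roll rad -0.000
```

View pics/o16.png

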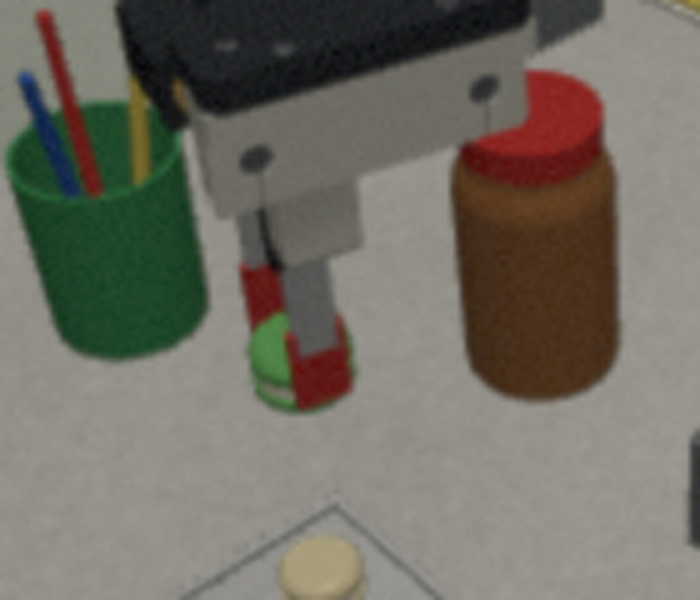

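>>> jog_arm:
  commands:
    - {"x":0.9,"y":-0.3,"z":0,"roll":0}
    - {"x":2,"y":-0.66,"z":0,"roll":0}
    - {"x":2.9,"y":-0.96,"z":0,"roll":0}
    - {"x":3.3,"y":-1.1,"z":0,"roll":0}
    - {"x":3.3,"y":-1.1,"z":0,"roll":0}
    - {"x":3.3,"y":-1.1,"z":0,"roll":0}
    - {"x":3.3,"y":-1.1,"z":0,"roll":0}
    - {"x":3.3,"y":-1.1,"z":0,"roll":0}
    - {"x":3.3,"y":-1.1,"z":0,"roll":0}
    - {"x":3.3,"y":-1.1,"z":0,"roll":0}
    - {"x":2.8,"y":-0.9,"z":0,"roll":0}
    - {"x":1.7,"y":-0.6,"z":0,"roll":0}

```text
clock: 22.85
tool_pos: [0.5902, -0.2002, 0.2314]
orientation: [179.9, -0.0, -103.9]
force: [-0.1, 0.6, -1.3]
opening: 0.0438
```

```bash
python3 go.py .592 -.2078 .12 -103.8
```

```text
t 22.85 tcp [ 0.5902 -0.2002  0.2314] rpy [ 1.7986e+02 -3.0000e-02 -1.0391e+02] F [-0.1  0.6 -1.3] open 0.0438
shift cm [ 0.69 -0.38 11.14] roll rad -0.002
```

>>> jog_arm:
  commands:
    - {"x":0.3,"y":-0.2,"z":0.6,"roll":0}
    - {"x":0,"y":0,"z":1.5,"roll":0}
    - {"x":0,"y":0,"z":2.2,"roll":0}
    - {"x":0,"y":0,"z":2.3,"roll":0}
    - {"x":0,"y":0,"z":2.2,"roll":0}
    - {"x":0,"y":0,"z":1.6,"roll":0}
    - {"x":0,"y":0,"z":0.8,"roll":0}
    - {"x":0,"y":0,"z":0,"roll":0}
    - {"x":0,"y":0,"z":0,"roll":0}

```text
clock: 23.75
tool_pos: [0.5927, -0.201, 0.1213]
orientation: [-180.0, -0.0, -103.8]
force: [0.1, 0.0, 0.3]
opening: 0.0435
```

```bash
python3 go.py .592 -.2078 .092 -103.8
```

```text
t 23.75 tcp [ 0.5927 -0.201   0.1213] rpy [-1.7999e+02 -1.0000e-02 -1.0378e+02] F [0.1 0.  0.3] open 0.0435
shift cm [ 0.68 -0.09  2.93] roll rad 0.000
```

>>> jog_arm:
  commands:
    - {"x":0.4,"y":-0.05,"z":0,"roll":0}
    - {"x":0.28,"y":-0.04,"z":0.5,"roll":0}
    - {"x":0,"y":0,"z":1,"roll":0}
    - {"x":0,"y":0,"z":0.9,"roll":0}
    - {"x":0,"y":0,"z":0.4,"roll":0}
    - {"x":0,"y":0,"z":0,"roll":0}
    - {"x":0,"y":0,"z":0,"roll":0}

```text
clock: 24.45
tool_pos: [0.5918, -0.2078, 0.0929]
orientation: [180.0, -0.0, -103.8]
force: [0.4, -0.2, -0.2]
opening: 0.0433
```

```bash
python3 go.py .592 -.2078 .0793 -103.8;python3 - <<'E'
from ov import *
s=snap('side');p=ctrl.get_obs()['tool_pos']
it=[(hull(s,.592,-.2078,r=.018,z0=.004)[0],(255,255,0))]+[(Q,(0,255,0)) for Q in hull(s,p[0],p[1],z0=p[2]-.0744,z1=p[2]-.0544)]
over(s,(280,140,90,80),8,it,'o17.png')
E
```

```text
t 24.45 tcp [ 0.5918 -0.2078  0.0929] rpy [ 1.7999e+02 -1.0000e-02 -1.0380e+02] F [ 0.4 -0.2 -0.2] open 0.0433
shift cm [-0.   -0.02  1.36] roll rad 0.000
```

View pics/o17.png

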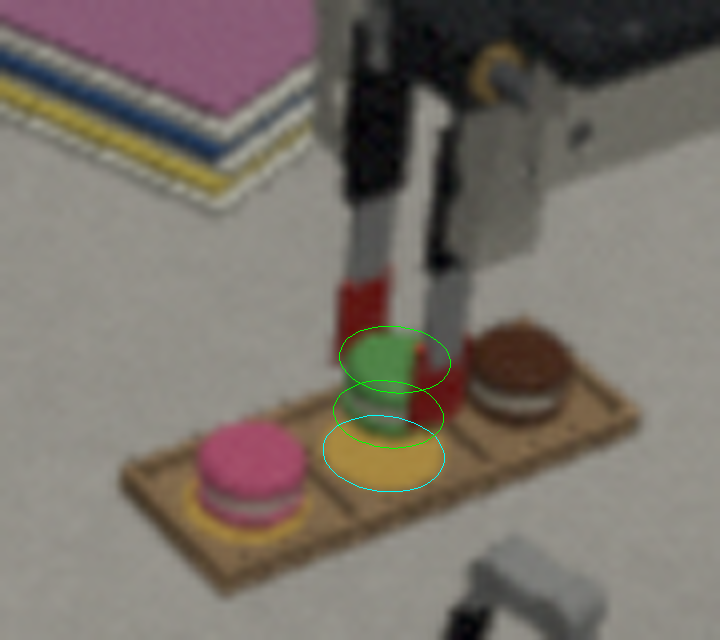

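>>> jog_arm:
  commands:
    - {"x":0,"y":0,"z":0.4,"roll":0}
    - {"x":0,"y":0,"z":0.4,"roll":0}
    - {"x":0,"y":0,"z":0.36,"roll":0}
    - {"x":0,"y":0,"z":0.2,"roll":0}
    - {"x":0,"y":0,"z":0,"roll":0}
    - {"x":0,"y":0,"z":0,"roll":0}

```text
clock: 25.1
tool_pos: [0.5917, -0.2078, 0.0793]
orientation: [180.0, -0.0, -103.8]
force: [-0.8, 0.1, -0.4]
opening: 0.0432
```

```bash
python3 go.py .592 -.2078 .0792 -103.8
```

```text
t 25.1 tcp [ 0.5917 -0.2078  0.0793] rpy [ 1.7999e+02 -1.0000e-02 -1.0381e+02] F [-0.8  0.1 -0.4] open 0.0432
shift cm [-0.01 -0.02  0.01] roll rad -0.000
```

>>> jog_arm:
  commands:
    - {"x":0,"y":0,"z":0,"roll":0}
    - {"x":0,"y":0,"z":0,"roll":0}
    - {"x":0,"y":0,"z":0,"roll":0}
    - {"x":0,"y":0,"z":0,"roll":0}
  gripper: 4.75

```text
clock: 25.5
tool_pos: [0.5918, -0.2078, 0.0795]
orientation: [-180.0, 0.0, -103.8]
force: [-0.2, -0.7, -0.7]
opening: 0.0474
```

>>> jog_arm:
  commands:
    - {"x":0,"y":0,"z":-0.4,"roll":0}
    - {"x":0,"y":0,"z":-1,"roll":0}
    - {"x":0,"y":0,"z":-1.5,"roll":0}
    - {"x":0,"y":0,"z":-2.3,"roll":0}
    - {"x":0,"y":0,"z":-2.5,"roll":0}
    - {"x":0,"y":0,"z":-2.5,"roll":0}
    - {"x":0,"y":0,"z":-2,"roll":0}
    - {"x":0,"y":0,"z":-1,"roll":0}
    - {"x":0,"y":0,"z":0,"roll":0}
  gripper: 4.5

```text
clock: 26.4
tool_pos: [0.5925, -0.2079, 0.2134]
orientation: [-179.8, 0.0, -103.8]
force: [0.5, 0.4, -0.7]
opening: 0.0449
```

```bash
python3 go.py .4942 -.0133 .21 -81.69;python3 - <<'E'
from ov import *
s=snap('side')
it=[(Q,(255,255,0)) for Q in hull(s,.592,-.2078,z0=.0048,z1=.0248)]
over(s,(280,140,90,80),8,it,'o18.png')
E
```

```text
t 26.4 tcp [ 0.5925 -0.2079  0.2134] rpy [-1.798e+02  3.000e-02 -1.038e+02] F [ 0.5  0.4 -0.7] open 0.0449
shift cm [-16.55  14.19   0.3 ] roll rad -0.386
```

View pics/o18.png

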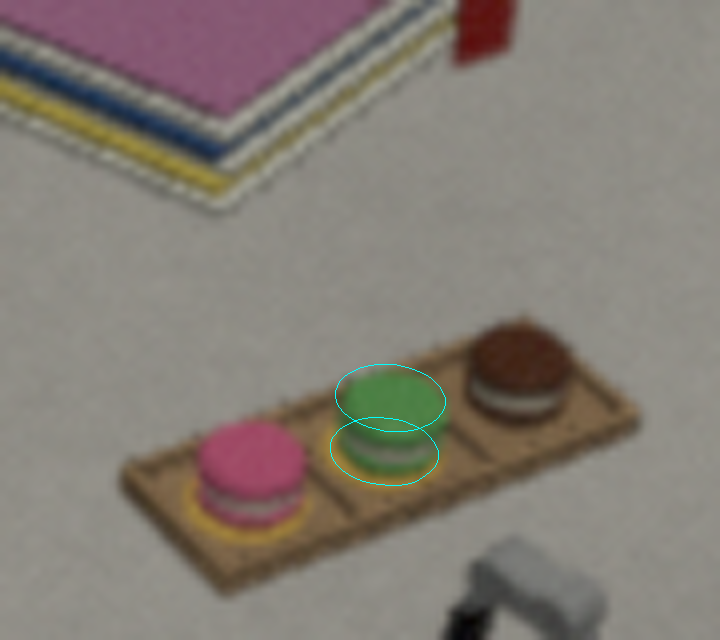

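>>> jog_arm:
  commands:
    - {"x":-1,"y":0.8,"z":0,"roll":0}
    - {"x":-2,"y":1.7,"z":0,"roll":0}
    - {"x":-2.6,"y":2.3,"z":0,"roll":0}
    - {"x":-2.6,"y":2.3,"z":0,"roll":0}
    - {"x":-2.6,"y":2.3,"z":0,"roll":0}
    - {"x":-2.6,"y":2.2,"z":0,"roll":0}
    - {"x":-2,"y":1.7,"z":0,"roll":0}
    - {"x":-1,"y":0.8,"z":0,"roll":-0.09}
    - {"x":0,"y":0,"z":0,"roll":-0.12}
    - {"x":0,"y":0,"z":0,"roll":-0.12}
    - {"x":0,"y":0,"z":0,"roll":-0.056}
    - {"x":0,"y":0,"z":0,"roll":0}

```text
clock: 27.65
tool_pos: [0.4929, -0.0146, 0.2102]
orientation: [179.9, -0.0, -81.6]
force: [-1.3, -0.1, -1.4]
opening: 0.045
```

```bash
python3 go.py .4942 -.0133 .14 -81.69
```

```text
t 27.65 tcp [ 0.4929 -0.0146  0.2102] rpy [ 1.7988e+02 -1.0000e-02 -8.1630e+01] F [-1.3 -0.1 -1.4] open 0.045
shift cm [-0.11 -0.16  7.02] roll rad 0.001
```

>>> jog_arm:
  commands:
    - {"x":0,"y":0,"z":1,"roll":0}
    - {"x":0,"y":0,"z":2,"roll":0}
    - {"x":0,"y":0,"z":2,"roll":0}
    - {"x":0,"y":0,"z":1.3,"roll":0}
    - {"x":0,"y":0,"z":0.6,"roll":0}
    - {"x":0,"y":0,"z":0,"roll":0}
    - {"x":0,"y":0,"z":0,"roll":0}

```text
clock: 28.35
tool_pos: [0.4941, -0.0149, 0.1425]
orientation: [-180.0, -0.0, -81.7]
force: [0.4, 0.2, -0.7]
opening: 0.0452
```

```bash
python3 go.py .4942 -.0133 .115 -81.69;python3 - <<'E'
from ov import *
s=snap('side');over(s,(230,130,150,130),5,[],'o19.png')
E
```

```text
t 28.35 tcp [ 0.4941 -0.0149  0.1425] rpy [-1.7999e+02 -1.0000e-02 -8.1720e+01] F [ 0.4  0.2 -0.7] open 0.0452
shift cm [-0.16 -0.03  2.75] roll rad -0.000
```

View pics/o19.png

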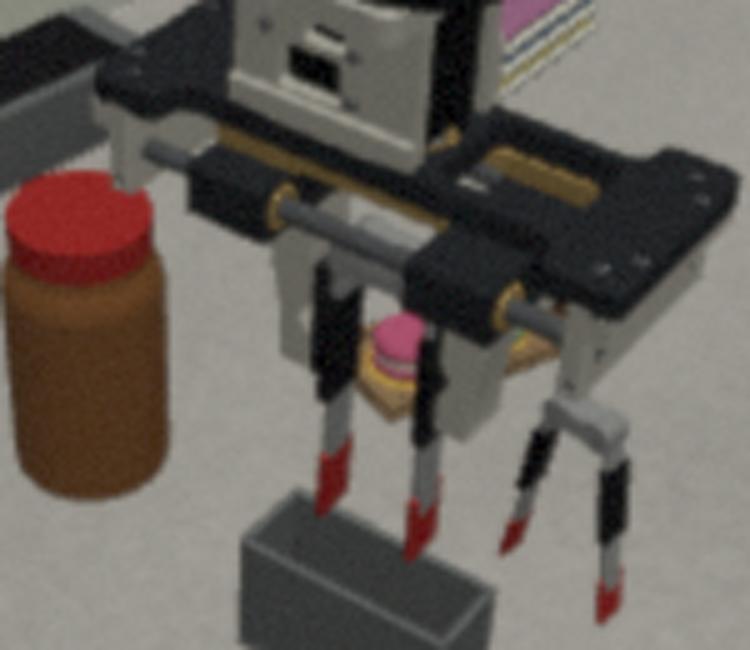

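>>> jog_arm:
  commands:
    - {"x":-0.16,"y":-0.03,"z":0,"roll":0}
    - {"x":0,"y":0,"z":0.6,"roll":0}
    - {"x":0,"y":0,"z":0.6,"roll":0}
    - {"x":0,"y":0,"z":0.3,"roll":0}
    - {"x":0,"y":0,"z":0,"roll":0}

```text
clock: 28.9
tool_pos: [0.4936, -0.0134, 0.1267]
orientation: [179.9, -0.0, -81.7]
force: [-0.5, 0.6, -0.4]
opening: 0.0452
```

```bash
python3 go.py .4942 -.0133 .0708 -81.69;python3 - <<'E'
from ov import *
s=snap('side');over(s,(250,170,120,100),6,[],'o20.png')
E
```

```text
t 28.9 tcp [ 0.4936 -0.0134  0.1267] rpy [ 1.7993e+02 -1.0000e-02 -8.1700e+01] F [-0.5  0.6 -0.4] open 0.0452
shift cm [-0.   -0.07  5.59] roll rad -0.000
```

View pics/o20.png

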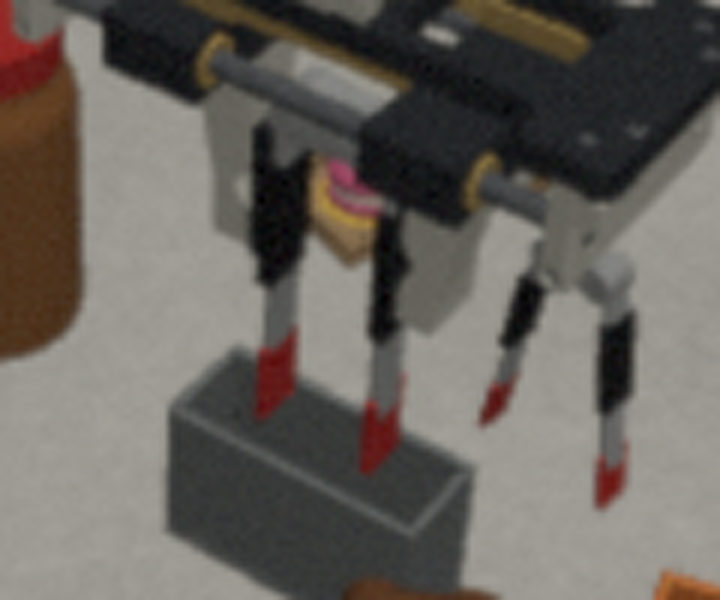

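>>> jog_arm:
  commands:
    - {"x":0,"y":-0.03,"z":0.6,"roll":0}
    - {"x":0,"y":0,"z":0.8,"roll":0}
    - {"x":0,"y":0,"z":0.8,"roll":0}
    - {"x":0,"y":0,"z":0.8,"roll":0}
    - {"x":0,"y":0,"z":0.8,"roll":0}
    - {"x":0,"y":0,"z":0.7,"roll":0}
    - {"x":0,"y":0,"z":0.5,"roll":0}
    - {"x":0,"y":0,"z":0.2,"roll":0}
    - {"x":0,"y":0,"z":0.1,"roll":0}
    - {"x":0,"y":0,"z":0,"roll":0}

```text
clock: 29.95
tool_pos: [0.4944, -0.0132, 0.0744]
orientation: [-180.0, -0.0, -81.7]
force: [-0.2, -0.5, -0.6]
opening: 0.0452
```

```bash
python3 go.py .4942 -.0133 .0708 -81.69;python3 - <<'E'
from ov import *
s=snap('side');over(s,(250,170,120,100),6,[],'o21.png')
E
```

```text
t 29.95 tcp [ 0.4944 -0.0132  0.0744] rpy [-179.99   -0.    -81.69] F [-0.2 -0.5 -0.6] open 0.0452
shift cm [0.01 0.02 0.36] roll rad -0.000
```

View pics/o21.png

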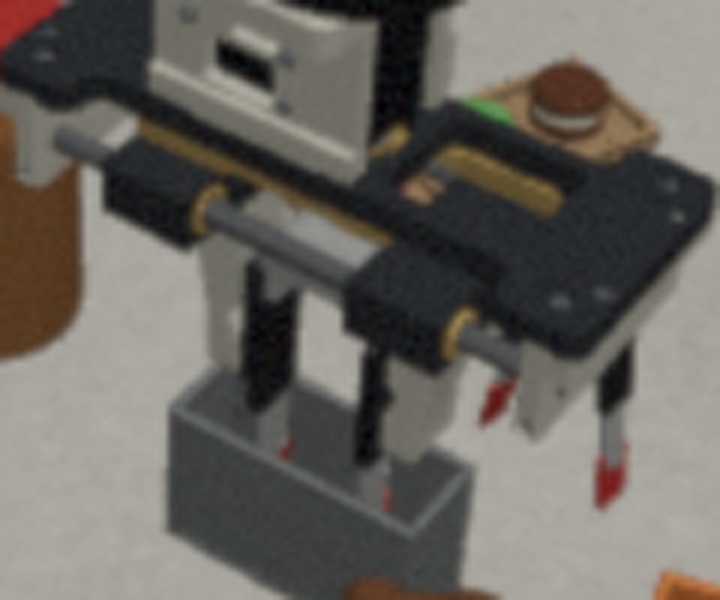

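>>> jog_arm:
  commands:
    - {"x":0,"y":0,"z":0.15,"roll":0}
    - {"x":0,"y":0,"z":0.15,"roll":0}
    - {"x":0,"y":0,"z":0,"roll":0}
    - {"x":0,"y":0,"z":0,"roll":0}

```text
clock: 30.4
tool_pos: [0.4943, -0.0132, 0.0714]
orientation: [180.0, -0.0, -81.7]
force: [-0.9, -0.9, -0.7]
opening: 0.0451
```

>>> jog_arm:
  commands:
    - {"x":0,"y":0,"z":0.05,"roll":0}
    - {"x":0,"y":0,"z":0,"roll":0}
    - {"x":0,"y":0,"z":0.05,"roll":0}
    - {"x":0,"y":0,"z":0,"roll":0}
  gripper: 5.2

```text
clock: 30.8
tool_pos: [0.4943, -0.0132, 0.0703]
orientation: [-180.0, 0.0, -81.7]
force: [-0.2, 1.3, 0.1]
opening: 0.0522
```

>>> jog_arm:
  commands:
    - {"x":0,"y":0,"z":0,"roll":0}
    - {"x":0,"y":0,"z":0,"roll":0}
    - {"x":0,"y":0,"z":0,"roll":0}
    - {"x":0,"y":0,"z":0,"roll":0}
    - {"x":0,"y":0,"z":0,"roll":0}
    - {"x":0,"y":0,"z":0,"roll":0}
  gripper: 8.7

```text
clock: 31.4
tool_pos: [0.4943, -0.0132, 0.0704]
orientation: [-180.0, 0.0, -81.7]
force: [-0.3, 0.5, -0.6]
opening: 0.0863
```

```bash
python3 go.py .4942 -.0133 .2 -81.69;python3 - <<'E'
from ov import *
s=snap('side');over(s,(250,170,120,100),6,[],'o22.png')
E
```

```text
t 31.4 tcp [ 0.4943 -0.0132  0.0704] rpy [-180.      0.    -81.69] F [-0.3  0.5 -0.6] open 0.0863
shift cm [ 1.000e-02  1.000e-02 -1.296e+01] roll rad -0.000
```

View pics/o22.png

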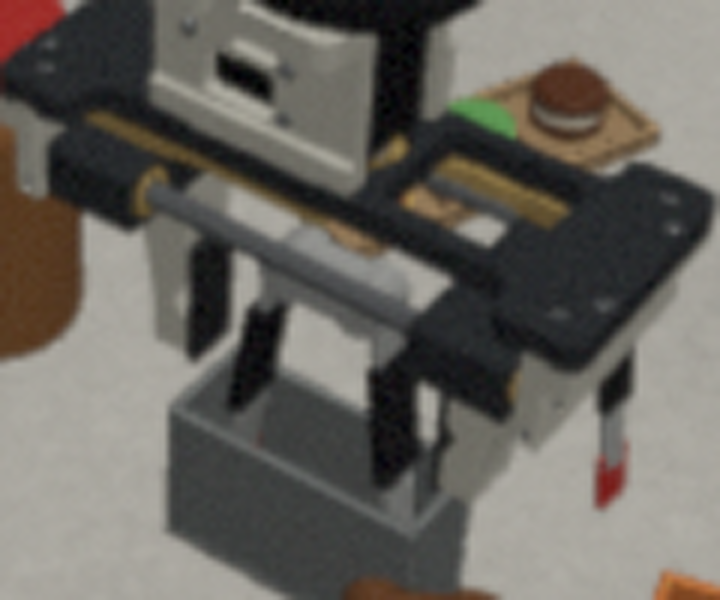

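Released and standing. I'll retract straight up, then clear the view.

>>> jog_arm:
  commands:
    - {"x":0,"y":0,"z":-0.5,"roll":0}
    - {"x":0,"y":0,"z":-1,"roll":0}
    - {"x":0,"y":0,"z":-2,"roll":0}
    - {"x":0,"y":0,"z":-2.5,"roll":0}
    - {"x":0,"y":0,"z":-2.5,"roll":0}
    - {"x":0,"y":0,"z":-2.5,"roll":0}
    - {"x":0,"y":0,"z":-2.5,"roll":0}
    - {"x":0,"y":0,"z":-1.5,"roll":0}
    - {"x":0,"y":0,"z":-0.5,"roll":0}

```text
clock: 32.35
tool_pos: [0.4952, -0.0131, 0.2281]
orientation: [-179.8, 0.0, -81.7]
force: [0.1, 0.3, -0.8]
opening: 0.0873
```

>>> jog_arm:
  commands:
    - {"x":-1.5,"y":0,"z":0,"roll":0}
    - {"x":-3,"y":0,"z":0,"roll":0}
    - {"x":-3,"y":0,"z":0,"roll":0}
    - {"x":-3,"y":0,"z":0,"roll":0}
    - {"x":-3,"y":0,"z":0,"roll":0}
    - {"x":-3,"y":0,"z":0,"roll":0}
    - {"x":-3,"y":0,"z":0,"roll":0}
    - {"x":-3,"y":0,"z":0,"roll":0}
    - {"x":-3,"y":0,"z":0,"roll":0}
    - {"x":-3,"y":0,"z":0,"roll":0}
    - {"x":-1.5,"y":0,"z":0,"roll":0}
    - {"x":0,"y":0,"z":0,"roll":0}

```text
clock: 33.55
tool_pos: [0.4505, 0.2849, 0.2248]
orientation: [180.0, -0.0, -81.6]
force: [-0.0, -0.9, 0.0]
opening: 0.0872
```

```bash
python3 - <<'E'
from ov import *
s=snap('side','sf.png');t=snap('top','tf.png')
over(s,(270,160,110,100),7,[],'of.png')
E
```

```text
(no output)
```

View pics/sf.png

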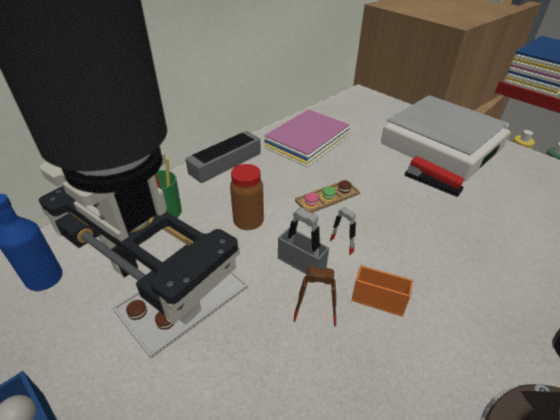

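View pics/of.png

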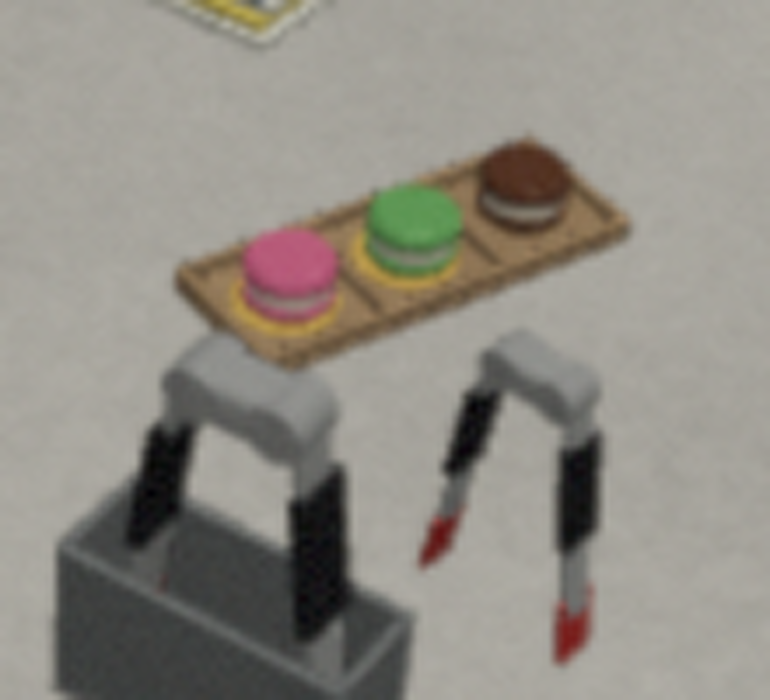

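View pics/tf.png

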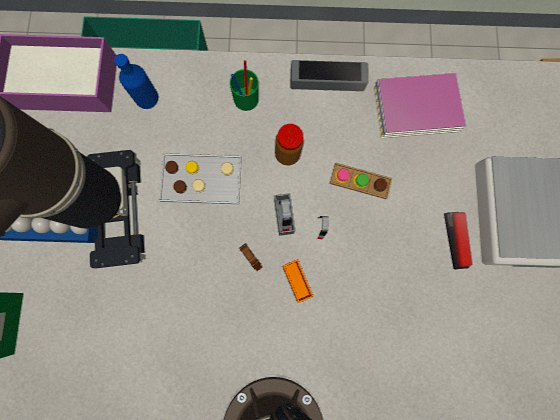

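Top view: the macarons sit in the two cells at (343,174) and (362,180), the tongs are in the holder at (285,213), and the other five macarons and the jar are unmoved. One numeric check, then I'll hand in.

```bash
python3 - <<'E'
from run1 import *
s=snap('top')
for n,sd,l in(('pink',(343,174),(.6016,-.1585)),('green',(362,180),(.590,-.2057))):
    c,a=blob(s,*C[n],sd,12);p=solve(s,c);print(n,p.round(4),'vs liner(top)',((p-l)*1000).round(1))
for n in('lemon','cream','cream_b','cocoa','cocoa_b','packed'):
    print(n,(blob(s,*C[n],seed['T'][n],12)[0]-blob(T,*C[n],seed['T'][n],12)[0]).round(2))
print(ctrl.close_job())
E
```

```text
pink [ 0.6016 -0.1598] vs liner(top) [-0.  -1.3]
green [ 0.5886 -0.2073] vs liner(top) [-1.4 -1.6]
lemon [0.02 0.07]
cream [0.03 0.07]
cream_b [0.06 0.04]
cocoa [-0.02  0.04]
cocoa_b [0. 0.]
packed [0.03 0.05]
the job is handed in; nothing more can be done
None
```

The job is done and handed in at about 34 s on the robot's clock, inside the 72 s limit. I took the larger steel tongs from the grey holder and packed the pink and green macarons into the two gold-disc cells. I then stood the tongs back upright in the holder and let go.

**Placement:** In the top picture the pink macaron is about 1.3 mm from its disc's centre and the green about 2.1 mm. Both lie flat.

**Left in place:** The other five tray macarons I checked, including the packed one, shifted by less than 0.1 pixel. The second tray cocoa macaron read exactly 0. By eye, the jar and the look-alikes are where they were. I didn't measure them.

**Disagreement:** The two cameras disagreed by about 3 mm on absolute positions. I relied on the side camera, because it matched the measured tool pose to about 1.5 pixels. No check failed.

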